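# Tighten the cam lock of an instrument riser

## Task

The white riser on the bench is upside down and its last leg is still loose. Take the blue flat-blade screwdriver from the stand, seat it in the slot of that leg's cam lock without digging it into the board or leaning on it, and turn the cam clockwise until it has drawn the leg shut and the joint is firmly tight (about 0.3 N m), but do not overtighten it: the zinc strips. Then put the screwdriver back in the hole it came from, handle up, and leave everything else where it is.

Things in the scene. Friction and masses are not known exactly. Their poses are not given: they have to be found in the camera images.
- board: The riser's white shelf board, 300 x 220 x 25 mm, fixed, face down on a 2 mm dark green mat; upper face 27 mm above the bench. Origin on the cam's axis at bench height; x points to the loose leg (joint edge at x = +36 mm), z up. At the other end (x = -264 mm) a finished leg stands 93 mm high; the cam there is tight and under a white cap.
- cam: Cam lock of the loose leg: grey zinc disc 30 mm across, flush with the board, turning about its vertical axis. Origin at the centre of its face; x along the driving slot (17.5 mm long, 4 wide, 5 deep, flat floor, closed ends, no lead-in), z up. A dark pip near the rim marks the slot's +x end, pointing roughly at the loose leg while open. Clockwise from above tightens; the other way it soon stops.
- slot_floor (a point): Centre of the slot's floor, 5 mm below the cam's face, same axes. The cam turns freely against about 0.10 N m, then bites and draws the leg in at 0.13 to 0.18; once the leg is home the torque climbs by about 0.7 N m per rad of the screwdriver. Properly tight is about 0.3 N m (0.25 to 0.35); the zinc strips near 0.4. A tight cam stays put when the tool is lifted out.
- leg (a joint): Gap (m) between the loose leg and the board's edge: 0 = shut. It starts 0.8 to 1.1 mm open; the leg slides on two dowels along the board's x with about 4 N of friction. Its bolt, out of sight in the board, is screwed in up to 1.5 mm more or less than usual, so the cam becomes tight after anything from 0.3 to 1.3 rad of its own turn (the blade has some 0.3 rad of play and give on top): feel for it.
- leg_top (a point): Middle of the top edge of the loose leg, a white upright panel 19 mm thick (along the board's x), 220 mm wide, 93 mm high, standing on the mat against the board's edge; its near face is about 36 mm from the cam's axis.
- driver_center (a point): Handle centre of the blue flat-blade screwdriver, standing blade down in a hole of the stand, the handle's lower end on the stand's top. Handle 24 x 24 mm, square with flat sides, 84 mm tall, blue with black ends. z from blade to handle, x along the blade's width, x and y square to the flats. Round 7 mm shank; the blade's end is 117 mm below this point. About 0.2 kg.
- driver_tip (a point): Middle of the end of that screwdriver's blade, 14 mm wide (along x) and 2.5 mm thick (along y), 13 mm long; same axes as the handle.
- stand: Grey metal screwdriver stand, fixed, 85 x 180 mm; top plate 10 mm thick with its upper face 90 mm above the bench and two through holes of 18 mm diameter at y = -55 and +55 mm. Origin at the bench under its middle.
- cross_driver_center (a point): Handle centre of the red cross-head screwdriver in the stand (same handle); not needed.
- parts_tray: Grey open tray of dowels, caps and fittings, fixed, 120 x 160 x 35 mm, origin under its centre; not needed.
- amber_bottle_center (a point): Amber solvent bottle, 74 mm across, 150 mm high (point half-way up); not needed.
- clear_bottle_center (a point): Clear solvent bottle, 68 mm across, 140 mm high (point half-way up); not needed.
- vial_rack_center (a point): Blue rack of sample vials, 75 x 135 x 52 mm (point half-way up); not needed.
There are look-alikes about, which are no part of the job. What is meant by the part that bears driver_center is not green, and is the smaller of those in its own colour.

How it is judged:
On the way, in this order (a step that is already met when the one before it is completed fails the run):
1. the blue screwdriver's blade is seated in the slot of the cam: at least 3 mm deep, within 3 mm of the cam's axis, in line with the slot (z of driver_tip in the frame of cam below -0.003 m and horizontal distance between driver_tip and cam below 0.003 m and angle between the x axis of driver_tip and the x axis of cam, either way round below 0.3 rad), for 0.1 s.
2. with the blade still in the slot the cam has drawn the leg shut (gap under 0.4 mm) and pulls the leg's bolt with more than 17 N (value of joint leg below 0.0004 m and contact force between cam and leg above 17 N and z of driver_tip in the frame of cam below -0.002 m and horizontal distance between driver_tip and cam below 0.004 m), for 0.2 s.
At the end, for the whole second after the job is handed in: Leg shut (gap under 0.4 mm), the cam still pulling its bolt with over 12 N (0.25 N m or more leaves about 20 N); the blue screwdriver at rest in the hole it came from, handle up (handle within 10 mm, blade within 12 mm of its start, tilt under 0.1 rad); all else where it was (value of joint leg below 0.0004 m and contact force between cam and leg above 12 N and distance of driver_tip from where it was at the start of the episode below 0.012 m and distance of driver_center from where it was at the start of the episode below 0.01 m and angle between driver_center's own z axis and vertical below 0.1 rad and linear speed of driver below 0.02 m/s); the robot touches nothing.
It fails at once if cam overtightened: it pulls the leg's bolt with more than 42 N (about 0.4 N m on the screwdriver) (contact force between cam and leg above 42 N).
It fails at once if the screwdriver is dug into the board with more than 20 N (contact force between driver and board above 20 N).
It fails at once if leaning on the cam: more than 100 N in all between screwdriver and cam (tightening to 0.3 N m alone makes about 55 N) (contact force between driver and cam above 100 N).
It fails at once if one of the other things was shifted by more than 20 mm (the red screwdriver: 15 mm) (distance of any of amber_bottle_center, clear_bottle_center, vial_rack_center from where it was at the start of the episode above 0.02 m or distance of cross_driver_center from where it was at the start of the episode above 0.015 m).
It also fails if it takes over 67 s, if anything falls off the work surface, if the arm or the gripper's body presses on something with over 40 N, if the wrist force passes 120 N, or if a joint passes its speed limit or range.

## Robot

A 6-joint arm with a two-finger parallel gripper is mounted at the origin on the work surface. World frame = base frame: x ahead of the robot, y to its left, z up, the work surface at z = 0. Lengths are in m, angles in rad, forces in N, time in s.
With the tool pointing down it reaches from about 0.25 to 0.775 m from the base axis. Payload 4 kg.
Tool frame: the origin (TCP) lies at the very end of the fingers, on their centre line; the grasp point (between the pads) lies 19 mm behind it; x points along the fingers, y is the direction in which the jaws open and shut, and the axes are right-handed (so a half turn about x gives the same grasp; the last joint's range is limited). The gripper opens to 94 mm and grips with 3 to 60 N. Pads are 16 mm wide; open, the fingers measure 119 mm over their backs; the gripper's body (75 mm by 177 mm) begins 78 mm behind the grasp point.
Start: joints at [1.201, 0.087, 1.371, -0, 1.684, -0.103], TCP at [0.145, 0.531, 0.206] pointing down, gripper open.
Joint ranges: [-3.1, 3.1], [-0.76, 2.03], [0.27, 2.55], [-1.08, 4.22], [0.17, 2.65], [-2.57, 2.57]. Speed limits (rad/s): [2.79, 2.79, 3.14, 3.14, 3.14, 3.14].

## Interface

Orientations are given as [roll, pitch, yaw] about the fixed x, y, z axes, in that order (R = Rz(yaw) Ry(pitch) Rx(roll)).
In Python, from bench import robot gives the robot as it stands.
- The arm moves only by the tool carry_out, never from a script. Its argument "targets" is a list of rows, each a list of 5 numbers: the closure, from 0 (fully open) to 1 (shut), then the shift along the tool's x, y, z in cm, then the turn about the tool's x in degrees. In form: [[fingers, tx, ty, tz, turn], ...]. A call has 1 to 20 rows; each row shifts and turns the commanded pose from where the row before left it, along the tool's axes as they then stand; what a row does not reach is not made up. A row lasts 1/10 s, in which the tool goes at most 50 mm and 8.59 degrees, less where a joint would pass 70% of its speed; a pose out of reach is approached as far as the arm can. A call is refused whole if a number of a shift passes 5 or a number of a turn 8.59, either way. A call with a gripper value outside its range is refused whole. The fingers move at their own pace and stop on an object; the grip force is fixed at half the most. Time passes only in rows, so rows that do not move let the fingers close. It gives the time, the measured TCP pose, the force and the opening at its end, in the units of the state.
- robot.get_obs(): the state, without advancing time (a new reading comes with each control period).
- robot.snapshot(name): name is "scene" or "side" or "wrist"; returns a dict with "image" (480x640x3 uint8, red, green, blue), "camera_matrix" (3x3 intrinsics, pixels), "distortion" ([k1, k2, p1, p2, k3] as OpenCV has them; the pictures are not rectified), "pose" (4x4, takes a point from camera to world coordinates). Camera axes: x right, y up, looking along -z (the intrinsics and any distortion apply to the point x, -y, -z); pixel columns grow to the right and rows downward; lengths in m; the calibration is good to about 2 mm. A picture is of the moment at which its call begins. There is no depth.
- robot.close_job(): hands the job in, once; it reports no verdict.
The state is a dict: "time": time; "joint_positions": joint angles; "qvel": joint speeds; "joint_torque": joint torques, N m; "tool_pos": TCP position; "ee_rot": TCP orientation; "wrist_force": force on the tool from outside, world axes, zero at the start; "wrist_torque": the same for the moment, N m; "width": finger opening in m.
Only numpy, scipy, OpenCV 4.12 (cv2) and the standard library are available. Lean on these libraries where they do the work, as an engineer would, in place of code of your own. Each camera call takes 0.05 s, during which the arm holds its last target. There are 200 camera calls.

## Working session

There is one attempt and no reset: what is moved stays moved. The work goes in short steps, Python scripts to look and compute and a tool call to move; the robot and the scene stay as the last step left them, time stands still between calls to the robot, and variables do not carry over. Pictures are saved under pics/ and viewed, about 8 in all and at most 12, crops included, and the job is handed in when it is done.

Besides the shell and the picture viewer there is one more tool, called after "Call:" as a command line: name --pt "numbers of a row" for each row, then --argument value for the rest. carry_out: Moves the arm, as the interface text tells. Its arguments: {"type":"object","properties":{"targets":{"type":"array","items":{"type":"array","items":{"type":"number"}}}},"required":["targets"]}

```bash
ls; mkdir -p pics; python3 - <<'E'
from bench import robot
import cv2,numpy as np
o=robot.get_obs()
print(o)
ims=[]
for n in ["scene","side","wrist"]:
    s=robot.snapshot(n); cv2.imwrite(f"pics/{n}0.png",s["image"][:,:,::-1]); print(n,s["camera_matrix"].tolist(),s["distortion"],np.round(s["pose"],3).tolist())
E
```

```text
pics
{'time': 0.0, 'joint_positions': array([ 1.20090093e+00,  8.79796842e-02,  1.37221061e+00, -2.63936703e-05,
        1.68360017e+00, -1.03124722e-01]), 'qvel': array([-0.00133956,  0.00107762, -0.00065971,  0.00103458, -0.00085312,
        0.00129093]), 'joint_torque': array([ 9.02823795e-04, -3.40177310e+01, -3.02438164e+01,  7.20583065e-02,
        3.26555280e-02, -1.39424951e-04]), 'tool_pos': array([0.14482163, 0.53003583, 0.20431283]), 'ee_rot': array([-1.6619859 ,  1.56859836, -1.92875952]), 'wrist_force': array([-0.10098734,  0.4157008 ,  0.24590438]), 'wrist_torque': array([-0.03916064, -0.00556356, -0.03903601]), 'width': 0.09368290301609819}
scene [[552.2709002429876, 0.0, 316.3491938843269], [0.0, 552.2709002429876, 227.71851686338957], [0.0, 0.0, 1.0]] [0.05885815 0.         0.         0.         0.        ] [[0.22, -0.817, 0.534, 1.183], [0.975, 0.175, -0.133, -0.192], [0.015, 0.55, 0.835, 1.195], [0.0, 0.0, 0.0, 1.0]]
side [[471.84647650133945, 0.0, 314.49651463391046], [0.0, 471.84647650133945, 237.38788338894528], [0.0, 0.0, 1.0]] [-0.0320561  0.         0.         0.         0.       ] [[0.937, 0.24, -0.254, 0.193], [-0.35, 0.665, -0.66, -0.809], [0.011, 0.707, 0.707, 0.957], [0.0, 0.0, 0.0, 1.0]]
wrist [[348.5043968518426, 0.0, 321.38513229137385], [0.0, 348.5043968518426, 240.43020003715213], [0.0, 0.0, 1.0]] [0.01654772 0.         0.         0.         0.        ] [[0.264, -0.932, -0.247, 0.072], [0.965, 0.254, 0.07, 0.549], [-0.002, -0.257, 0.966, 0.383], [0.0, 0.0, 0.0, 1.0]]
```

View pics/scene0.png

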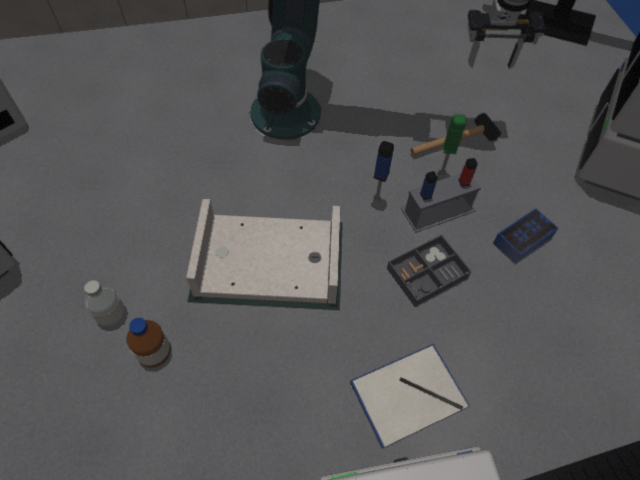

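View pics/side0.png

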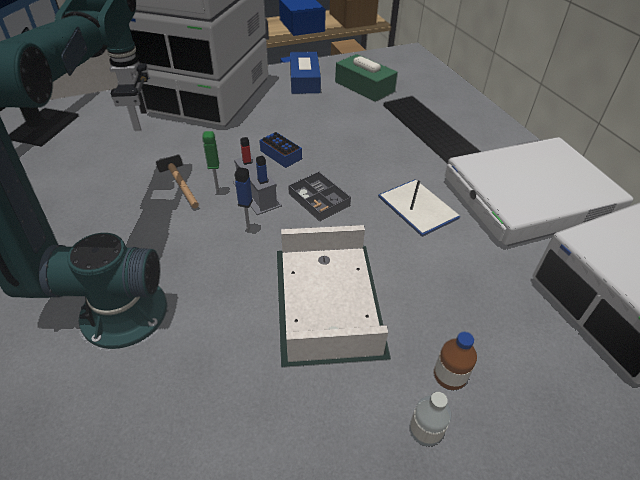

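The scene view has blue tools at (384,160), large and free-standing, and at (429,186), small and in the stand, plus a green one at (455,135). The smaller blue one in the stand fits the description. The cam is at (315,257). I'll confirm both in one enlarged crop sheet.

```bash
cat > h.py <<'E'
import numpy as np, cv2
from bench import robot
def ray(s,px):
    u=cv2.undistortPoints(np.array([[px]],float),s["camera_matrix"],np.array(s["distortion"],float))[0,0]
    T=np.array(s["pose"]); d=T[:3,:3]@np.array([u[0],-u[1],-1.]); return T[:3,3],d/np.linalg.norm(d)
def tri(a,b):
    A=np.zeros((3,3));B=np.zeros(3)
    for c,d in (a,b):
        P=np.eye(3)-np.outer(d,d);A+=P;B+=P@c
    x=np.linalg.solve(A,B); return x,[np.linalg.norm((np.eye(3)-np.outer(d,d))@(x-c)) for c,d in (a,b)]
def atz(r,z): return r[0]+r[1]*(z-r[0][2])/r[1][2]
def proj(s,p):
    T=np.array(s["pose"]); q=T[:3,:3].T@(np.array(p)-T[:3,3]); q=np.array([[q[0],-q[1],-q[2]]])
    return cv2.projectPoints(q,np.zeros(3),np.zeros(3),s["camera_matrix"],np.array(s["distortion"],float))[0][0,0]
def crop(im,x0,y0,w,h,k): return cv2.resize(im[y0:y0+h,x0:x0+w],None,fx=k,fy=k,interpolation=cv2.INTER_CUBIC)
E
python3 - <<'E'
from h import *
a=cv2.imread("pics/scene0.png");b=cv2.imread("pics/side0.png")
m=np.vstack([np.hstack([crop(a,360,130,130,100,3),crop(b,220,120,130,100,3)]),np.hstack([crop(a,265,200,97,75,4)[:300,:390].copy()[:, :388],crop(b,275,220,98,75,4)])[:, :780] if 0 else np.hstack([cv2.resize(crop(a,265,210,130,100,3),(390,300)),cv2.resize(crop(b,260,220,130,100,3),(390,300))])])
cv2.imwrite("pics/c1.png",m);print(m.shape)
E
```

```text
(600, 780, 3)
```

View pics/c1.png

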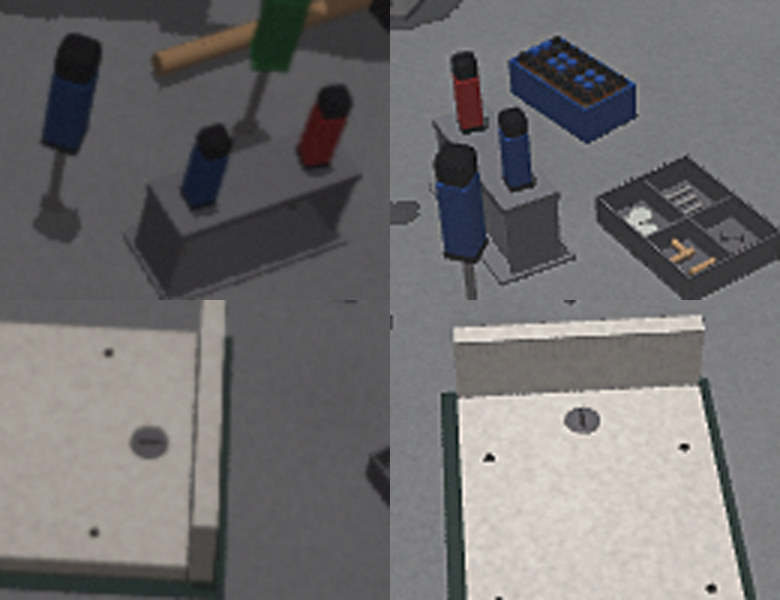

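The crops confirm it: the small blue driver stands in the stand's left hole (scene top ≈(431,174), handle foot ≈(427,195)). The big blue one is free-standing at about (385,160) and is a look-alike and an obstacle. The cam is at scene (315,257) and side (324,260).

```bash
python3 - <<'E'
from h import *
S=robot.snapshot("scene");D=robot.snapshot("side");W=robot.snapshot("wrist")
for n,a,b in [("top",(431.3,174.3),(261,157.3)),("foot",(426.7,195),(263,181)),("bigtop",(386.7,144),(242.3,170)),("bigfoot",(380.7,179.3),(245,205)),("redtop",(471,162),(245,140)),("cam",(314.7,257.3),(324,260))]:
    x,e=tri(ray(S,a),ray(D,b)); print(n,np.round(x,4),np.round(e,4), np.round(proj(W,x),0))
cv2.imwrite("pics/w0.png",W["image"][:,:,::-1])
E
```

```text
top [0.4434 0.2689 0.1765] [0.0006 0.0006] [123. 660.]
foot [0.4432 0.2731 0.0909] [0.0025 0.0025] [170. 547.]
bigtop [0.3684 0.1754 0.2194] [0.0027 0.0027] [-78. 707.]
bigfoot [0.3679 0.1785 0.0925] [0.0023 0.0023] [ 61. 517.]
redtop [0.4243 0.3765 0.1716] [0.0008 0.0008] [236. 612.]
cam [ 0.5215 -0.0287  0.0262] [0.001 0.001] [  5. 583.]
```

View pics/w0.png

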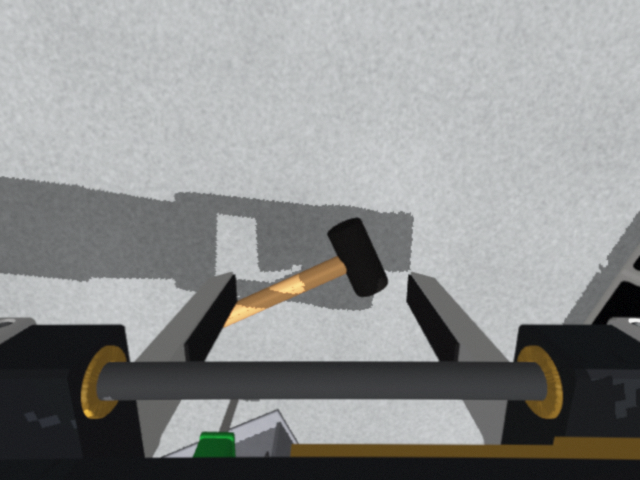

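```bash
cat >> h.py <<'E'
from scipy.spatial.transform import Rotation as Rot
def tool():
    o=robot.get_obs(); return np.array(o["tool_pos"]),Rot.from_euler("xyz",o["ee_rot"]).as_matrix(),o
def yawy(R): return np.degrees(np.arctan2(R[1,1],R[0,1]))
E
python3 - <<'E'
from h import *
p,R,o=tool(); print(np.round(R,3),"yaw of y",yawy(R),o["joint_positions"])
W=robot.snapshot("wrist");T=W["pose"]
print("cam in tool",R.T@(T[:3,3]-p),"look",R.T@(-T[:3,2]),"imgx",R.T@T[:3,0])
# TCP for driver at pixel, same orientation
for z in (.28,.25):
  for px in ((320,150),(320,220)):
    c,d=ray(W,px); q=c+d*(0.176-(c[2]+z-p[2]))/d[2]; print(z,px,np.array([.4434,.269])-(q-p)[:2], "shift tool (cm):",100*R.T@np.append(np.array([.4434,.269])-(q-p)[:2]-p[:2],z-p[2]))
E
```

```text
[[-0.     0.264  0.965]
 [-0.001  0.965 -0.264]
 [-1.    -0.001 -0.   ]] yaw of y 74.71507228574983 [ 1.20092590e+00  8.74523494e-02  1.37124729e+00 -1.26528951e-05
  1.68358474e+00 -1.03099516e-01]
cam in tool [-0.17853482 -0.0013163  -0.07550287] look [ 9.66374351e-01 -1.21099587e-04  2.57139261e-01] imgx [1.08883140e-04 9.99999992e-01 6.17475253e-05]
0.28 (320, 150) [0.51514062 0.25199084] shift tool (cm): [ -7.48175023 -17.09952041  43.0494839 ]
0.28 (320, 220) [0.46123912 0.26678535] shift tool (cm): [ -7.48142647 -17.09334988  37.45998873]
0.25 (320, 150) [0.51528884 0.25180598] shift tool (cm): [ -4.48174247 -17.11137782  43.06883089]
0.25 (320, 220) [0.46711058 0.26502961] shift tool (cm): [ -4.48145309 -17.10586247  38.07282615]
```

Call:
carry_out --pt "0 -2.5 0 0 0" --pt "0 -2.5 0 0 0" --pt "0 -2.5 0 0 0" --pt "0 0 -1.43 3.12 0" --pt "0 0 -1.43 3.12 0" --pt "0 0 -1.43 3.12 0" --pt "0 0 -1.43 3.12 0" --pt "0 0 -1.43 3.12 0" --pt "0 0 -1.43 3.12 0" --pt "0 0 -1.43 3.12 0" --pt "0 0 -1.43 3.12 0" --pt "0 0 -1.43 3.12 0" --pt "0 0 -1.43 3.12 0" --pt "0 0 -1.43 3.12 0" --pt "0 0 -1.43 3.12 0" --pt "0 0 0 0 0" --pt "0 0 0 0 0" --pt "0 0 0 0 0"

```text
time: 2.15
tool_pos: [0.4603, 0.2669, 0.2806]
ee_rot: [2.233, 1.57, 1.967]
wrist_force: [-1.1, -0.3, 0.3]
width: 0.094
```

```bash
python3 - <<'E'
from h import *
p,R,o=tool(); print(p,yawy(R))
W=robot.snapshot("wrist"); np.save("pics/w1.npy",W,allow_pickle=True)
cv2.imwrite("pics/w1.png",W["image"][:,:,::-1])
E
```

```text
[0.46028739 0.26691486 0.28061481] 74.76441073590907
```

View pics/w1.png

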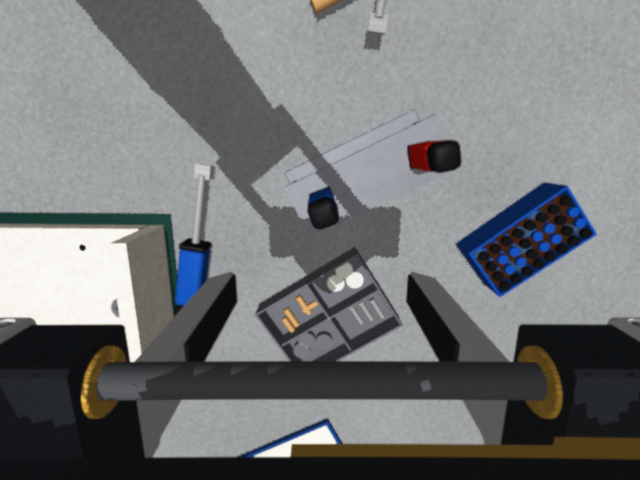

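The small blue handle's top is at about (323,210) and the red one at (443,156). The big blue look-alike lies to the left at about (195,270). I'll enlarge the handle to read its yaw.

```bash
python3 - <<'E'
from h import *
im=cv2.imread("pics/w1.png")
g=np.clip(crop(im,295,175,60,60,10).astype(float)*2.2+10,0,255).astype(np.uint8)
cv2.imwrite("pics/c2.png",g)
E
```

```text
(no output)
```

View pics/c2.png

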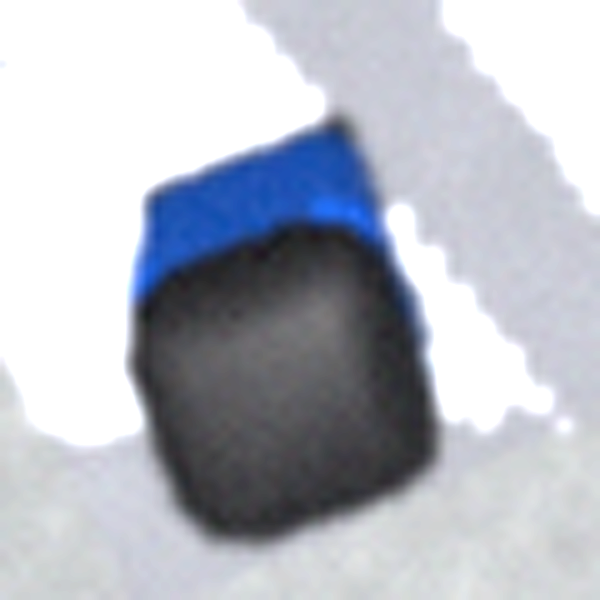

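```bash
python3 - <<'E'
from h import *
W=np.load("pics/w1.npy",allow_pickle=True).item()
px=lambda u,v:(295+u/10-.5,175+v/10-.5)
def d(a,b,z):
    v=atz(ray(W,px(*b)),z)-atz(ray(W,px(*a)),z); return np.degrees(np.arctan2(v[1],v[0])),np.linalg.norm(v)
print(d((140,300),(320,220),.168),d((230,545),(435,465),.172),d((150,190),(335,120),.092),d((145,365),(190,510),.172),d((380,240),(435,440),.172))
print("blue-red",np.round(atz(ray(W,(443,156)),.175),4))
t=atz(ray(W,px(290,388)),.175);print("top",t); f=atz(ray(W,px(243,155)),.092);print("back foot edge mid",f)
# triangulate w/ scene, side
S=robot.snapshot("scene");D=robot.snapshot("side")
print(tri(ray(W,px(290,388)),ray(S,(431.3,174.3))),tri(ray(W,px(290,388)),ray(D,(261,157.3))))
E
```

```text
(np.float64(98.77660312316539), np.float64(0.016550241279369958)) (np.float64(96.55053973958188), np.float64(0.01856934916858468)) (np.float64(95.39330374480461), np.float64(0.02076034340624327)) (np.float64(1.3315503066756476), np.float64(0.012903919296473172)) (np.float64(0.5454368497255401), np.float64(0.01746918486848995))
blue-red [0.4187 0.3766 0.175 ]
top [0.43809132 0.27342133 0.175     ]
back foot edge mid [0.42775956 0.27164454 0.092     ]
(array([0.43864746, 0.27272955, 0.1703568 ]), [np.float64(0.0005675464634231674), np.float64(0.0005675464634232318)]) (array([0.44164238, 0.27299785, 0.17268142]), [np.float64(0.0031008272865613944), np.float64(0.0031008272865613333)])
```

Call:
carry_out --pt "0 0 0 -1.1 0" --pt "0 0 0 -1.1 0" --pt "0 1 0 0 -7.4" --pt "0 2 0 0 -7.4" --pt "0 3 0 0 -7.4" --pt "0 3 0 0 0" --pt "0 3 0 0 0" --pt "0 2.5 0 0 0" --pt "0 1.5 0 0 0" --pt "0 0.5 0 0 0" --pt "0 0 0 0 0" --pt "0 0 0 0 0" --pt "0 0 0 0 0"

```text
time: 3.6
tool_pos: [0.4407, 0.2726, 0.1172]
ee_rot: [0.342, 1.568, 0.463]
wrist_force: [0.2, 0.2, -0.2]
width: 0.0942
```

```bash
python3 - <<'E'
from h import *
p,R,o=tool(); print(p,yawy(R),np.round(o["wrist_force"],2),np.round(o["wrist_torque"],3))
W=robot.snapshot("wrist"); np.save("pics/w2.npy",W,allow_pickle=True)
cv2.imwrite("pics/w2.png",W["image"][:,:,::-1])
for d in [(0,0)]: print(proj(W,[.4395,.273,.175]))
E
```

```text
[0.44065043 0.27261325 0.11722373] 96.91361947022054 [ 0.16  0.21 -0.23] [-0.008 -0.023 -0.037]
[325.27664696 346.8752151 ]
```

View pics/w2.png

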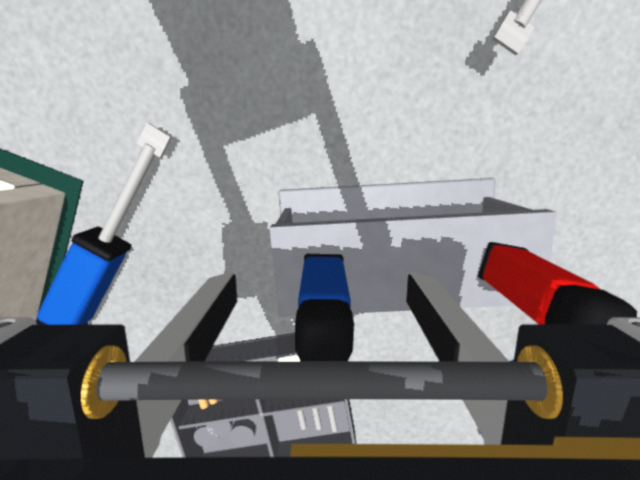

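Handle lies square and midway between the jaws (pixel column ~324 against ~321). Now I'll close.

Call:
carry_out --pt "1 0 0 0 0" --pt "1 0 0 0 0" --pt "1 0 0 0 0" --pt "1 0 0 0 0" --pt "1 0 0 0 0" --pt "1 0 0 0 0" --pt "1 0 0 0 0" --pt "1 0 0 0 0" --pt "1 0 0 0 0" --pt "1 0 0 0 0"

```text
time: 4.65
tool_pos: [0.4397, 0.2723, 0.1156]
ee_rot: [1.514, 1.57, 1.635]
wrist_force: [0.8, 1.0, 0.5]
width: 0.0237
```

Call:
carry_out --pt "1 -0.5 0 0 0" --pt "1 -1 0 0 0" --pt "1 -1.5 0 0 0" --pt "1 -1.5 0 0 0" --pt "1 -1.5 0 0 0" --pt "1 -1.5 0 0 0" --pt "1 -1.5 0 0 0" --pt "1 -1.5 0 0 0" --pt "1 -1 0 0 0" --pt "1 -0.5 0 0 0" --pt "1 0 0 0 0" --pt "1 0 0 0 0"

```text
time: 5.85
tool_pos: [0.4395, 0.272, 0.2348]
ee_rot: [-2.868, 1.57, -2.747]
wrist_force: [-0.8, 0.3, -2.2]
width: 0.0237
```

```bash
python3 - <<'E'
from h import *
p,R,o=tool(); print(p,yawy(R),np.round(o["wrist_force"],2),o["width"])
tip=p+R[:,0]*.1006
S=robot.snapshot("scene");D=robot.snapshot("side")
a,b=proj(S,tip),proj(D,tip);print(tip,a,b)
f=lambda s,q:crop(np.ascontiguousarray(s["image"][:,:,::-1]),int(q[0])-20,int(q[1])-30,39,50,10)
cv2.imwrite("pics/c3.png",np.hstack([f(S,a),f(D,b)]));print([(int(q[0])-20,int(q[1])-30) for q in (a,b)])
E
```

```text
[0.43945392 0.27200425 0.23481036] 96.91452516075732 [-0.79  0.34 -2.18] 0.023720389208344506
[0.43934025 0.27195692 0.13421044] [428.48232759 184.01634078] [260.20938034 168.99453243]
[(408, 154), (240, 138)]
```

View pics/c3.png

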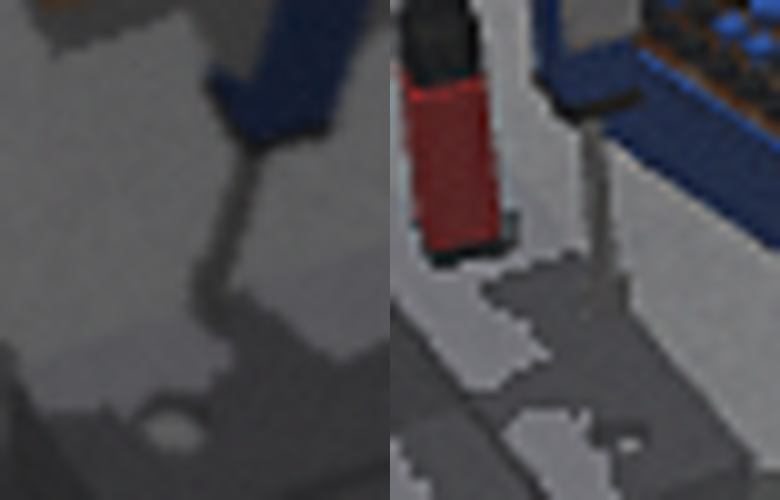

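Call:
carry_out --pt "1 0 -1.5 0.2 0" --pt "1 0 -2.9 0.4 0" --pt "1 0 -2.9 0.4 0" --pt "1 0 -2.9 0.4 0" --pt "1 0 -2.9 0.4 0" --pt "1 0 -2.9 0.4 0" --pt "1 0 -2.9 0.4 0" --pt "1 0 -2.9 0.45 0" --pt "1 0 -2.9 0.45 0" --pt "1 0 -2.9 0.4 0" --pt "1 0 -2.0 0.3 0" --pt "1 0 -1.2 0.2 0" --pt "1 1.5 0 0 0" --pt "1 1.5 0 0 0" --pt "1 1.5 0 0 0" --pt "1 1.5 0 0 0" --pt "1 0 0 0 0" --pt "1 0 0 0 0" --pt "1 0 0 0 0"

```text
time: 7.85
tool_pos: [0.5209, -0.0281, 0.1763]
ee_rot: [-0.224, 1.569, -0.103]
wrist_force: [-0.6, -0.2, -2.3]
width: 0.0241
```

```bash
python3 - <<'E'
from h import *
p,R,o=tool(); print(p,yawy(R),np.round(o["wrist_force"],2),np.round(o["wrist_torque"],3),o["width"])
W=robot.snapshot("wrist"); np.save("pics/w3.npy",W,allow_pickle=True)
print("tip px",proj(W,p+R[:,0]*.1006),"cam px",proj(W,[.5215,-.0287,.027]))
im=np.ascontiguousarray(W["image"][:,:,::-1])
cv2.imwrite("pics/w3.png",crop(im,255,175,130,95,6))
E
```

```text
[ 0.5209426  -0.02811483  0.17628746] 96.94599524099208 [-0.59 -0.19 -2.26] [ 0.012 -0.052  0.022] 0.024137935741268084
tip px [322.50658987 242.39726231] cam px [321.72761933 229.39763582]
```

View pics/w3.png

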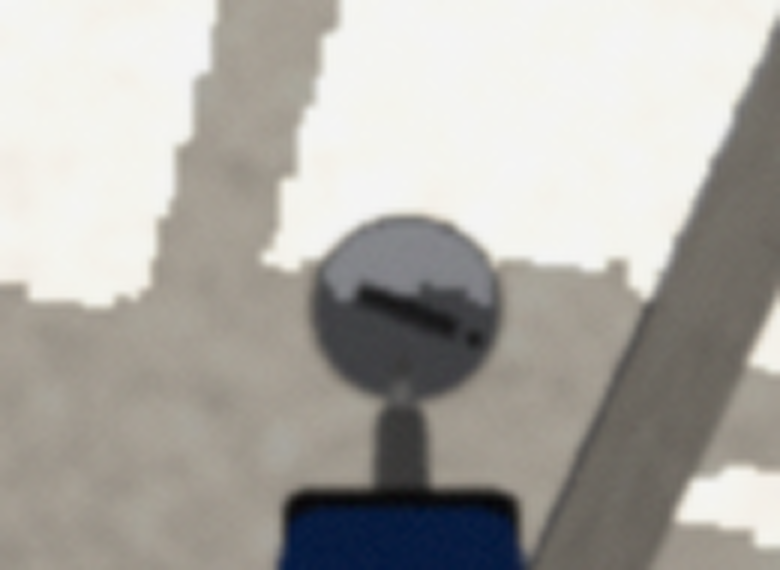

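Seen from the wrist, the blade is edge-on: thin at crop (400,385), below the slot at (360,292)–(455,330), with the pip at (475,338). So the blade's width lies along tool z. I'll work out the cam's pose and the turn.

```bash
python3 - <<'E'
from h import *
W=np.load("pics/w3.npy",allow_pickle=True).item(); p,R,o=tool()
px=lambda u,v:(255+u/6-.42,175+v/6-.42)
w=lambda u,v,z=.027:atz(ray(W,px(u,v)),z)
c=w(406,306);print("cam",c,"slotmid",(w(358,291)+w(456,331))/2)
for a,b in [((358,291),(456,331)),((406,308),(475,338))]:
    v=w(*b)-w(*a);print(np.degrees(np.arctan2(v[1],v[0])),np.linalg.norm(v))
e=(w(640,320)-w(540,530));print("leg edge approx",np.degrees(np.arctan2(e[1],e[0])))
for t in ([.1006,0,-.007],[.1006,0,.0],[.0876,0,-.007],[.0876,0,-.0035]):
    q=proj(W,p+R@np.array(t));print("crop",(q-[255-.42,175-.42])*6)
S=robot.snapshot("scene");D=robot.snapshot("side")
print("tri",tri(ray(W,px(406,306)),ray(S,(314.7,257.3))))
E
```

```text
cam [ 0.51769567 -0.02866099  0.027     ] slotmid [ 0.51849761 -0.02838099  0.027     ]
74.26608753751451 0.017053595011622787
72.95576685018875 0.012167222468670833
leg edge approx 163.4479121101279
crop [406.51743787 359.32188669]
crop [406.47477569 408.48143342]
crop [406.80193231 383.0864306 ]
crop [406.7786452 408.7892843]
tri (array([ 0.51871375, -0.02798575,  0.02277231]), [np.float64(0.0005572936812518735), np.float64(0.0005572936812518539)])
```

Call:
carry_out --pt "1 0 0 -0.3 8" --pt "1 0 0 0 8" --pt "1 0 0 0 8" --pt "1 0 0 0 8" --pt "1 0 0 0 8" --pt "1 0 0 0 8" --pt "1 0 0 0 8" --pt "1 0.5 0 0 8" --pt "1 0.5 0 0 8" --pt "1 0.5 0 0 8" --pt "1 0.5 0 0 8" --pt "1 0.5 0 0 8" --pt "1 0.5 0 0 8" --pt "1 0.5 0 0 8" --pt "1 0.2 0 0 1" --pt "1 0 0 0 0" --pt "1 0 0 0 0" --pt "1 0 0 0 0"

```text
time: 9.8
tool_pos: [0.5178, -0.0287, 0.139]
ee_rot: [1.786, 1.57, -0.064]
wrist_force: [0.1, 0.4, -2.1]
width: 0.0235
```

```bash
python3 - <<'E'
from h import *
p,R,o=tool(); print(p,yawy(R),np.round(o["wrist_force"],2),np.round(o["wrist_torque"],3),o["width"],o["joint_positions"])
W=robot.snapshot("wrist"); np.save("pics/w4.npy",W,allow_pickle=True)
im=np.ascontiguousarray(W["image"][:,:,::-1])
print("tip px",(proj(W,p+R[:,0]*.1006)-[285,200])*10)
cv2.imwrite("pics/w4.png",crop(im,285,200,75,58,10))
for n in("scene","side"):
    D=robot.snapshot(n); np.save(f"pics/{n}4.npy",D,allow_pickle=True)
    print(proj(D,p+R[:,0]*.1006))
E
```

```text
[ 0.51776646 -0.02874715  0.13897976] -16.019737944439363 [ 0.11  0.45 -2.14] [-0.063  0.063 -0.001] 0.02348786161703024 [-1.64892126e-01  3.93748900e-02  1.55335514e+00  9.13524097e-05
  1.54796069e+00  1.14702916e-01]
tip px [374.34129632 392.32751212]
[314.16949003 253.83682673]
[322.56244513 257.03575286]
```

View pics/w4.png

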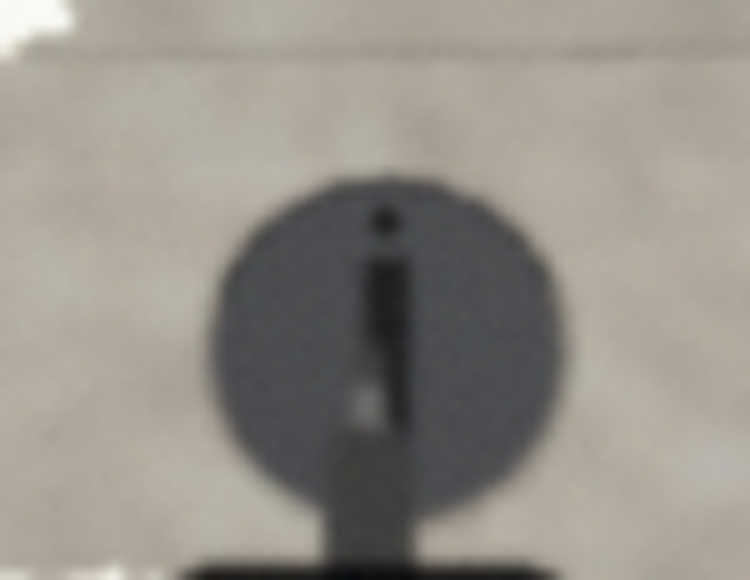

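```bash
python3 - <<'E'
from h import *
W=np.load("pics/w4.npy",allow_pickle=True).item(); p,R,o=tool()
px=lambda u,v:(285+u/10-.45,200+v/10-.45)
w=lambda u,v,z=.027:atz(ray(W,px(u,v)),z)
for q in [(388.5,349),(388.5,355)]:
    print("cam",w(*q),"tool-frame offset mm",1000*R.T@(w(*q)-p))
v=w(385,220)-w(388.5,349);print("pip",np.degrees(np.arctan2(v[1],v[0])),np.linalg.norm(v))
v=w(388,260)-w(388.5,440);print("slot",np.degrees(np.arctan2(v[1],v[0])),np.linalg.norm(v))
for t in ([.1006,0,-.007],[.1006,0,.0],[.0876,0,-.007],[.0876,0,-.0035],[.0876,.0035,0],[.0256,0,-.012]):
    q=proj(W,p+R@np.array(t));print(t,"crop",(q-[285-.45,200-.45])*10)
b=w(374,335,.0384);print("near corner seen, tool mm",1000*R.T@(b-p))
for n,(x,y) in (("scene",(314.,253)),("side",(322.,257))):
    D=np.load(f"pics/{n}4.npy",allow_pickle=True).item()
    cv2.imwrite(f"pics/c5{n}.png",np.clip(crop(np.ascontiguousarray(D["image"][:,:,::-1]),int(x)-20,int(y)-25,39,40,10)*1.5,0,255).astype(np.uint8))
a=[cv2.imread(f"pics/c5{n}.png") for n in("scene","side")];cv2.imwrite("pics/c5.png",np.hstack(a))
E
```

```text
cam [ 0.51903538 -0.0277858   0.027     ] tool-frame offset mm [111.75514105   1.03769156  -1.26698739]
cam [ 0.51888956 -0.02829648  0.027     ] tool-frame offset mm [111.75505444   1.03880573  -0.73590164]
pip 75.57278086865854 0.011305885522814633
slot 74.21743867069577 0.015928440133254333
[0.1006, 0, -0.007] crop [376.77774013 314.09641284]
[0.1006, 0, 0.0] crop [376.67386292 396.29333574]
[0.0876, 0, -0.007] crop [377.13191634 352.31202358]
[0.0876, 0, -0.0035] crop [377.07629503 395.29415033]
[0.0876, 0.0035, 0] crop [421.17042949 438.02346138]
[0.0256, 0, -0.012] crop [379.50825985 518.31318914]
near corner seen, tool mm [100.35515809  -0.2273635   -5.28780651]
```

Call:
carry_out --pt "1 0 0.15 -0.34 0" --pt "1 0.4 0 0 0" --pt "1 0.35 0 0 0" --pt "1 0 0 0 0" --pt "1 0 0 0 0" --pt "1 0 0 0 0"

```text
time: 10.55
tool_pos: [0.5199, -0.0259, 0.131]
ee_rot: [2.626, 1.571, 0.774]
wrist_force: [0.6, -0.1, -2.2]
width: 0.0237
```

```bash
python3 - <<'E'
from h import *
p,R,o=tool(); print(p,yawy(R),np.round(o["wrist_force"],2),np.round(o["wrist_torque"],3),o["width"])
W=robot.snapshot("wrist"); np.save("pics/w5.npy",W,allow_pickle=True)
im=np.ascontiguousarray(W["image"][:,:,::-1])
print("tip px",(proj(W,p+R@np.array([.1006,-.0005,.0024]))-[295-.45,205-.45])*12)
c=crop(im,295,205,65,50,12);cv2.imwrite("pics/w5.png",np.clip(c*2.2,0,255).astype(np.uint8))
E
```

```text
[ 0.51988209 -0.02588048  0.13098327] -16.08848470979174 [ 0.61 -0.08 -2.22] [-0.025  0.108  0.02 ] 0.02367542470075815
tip px [327.23410928 449.79053372]
```

View pics/w5.png

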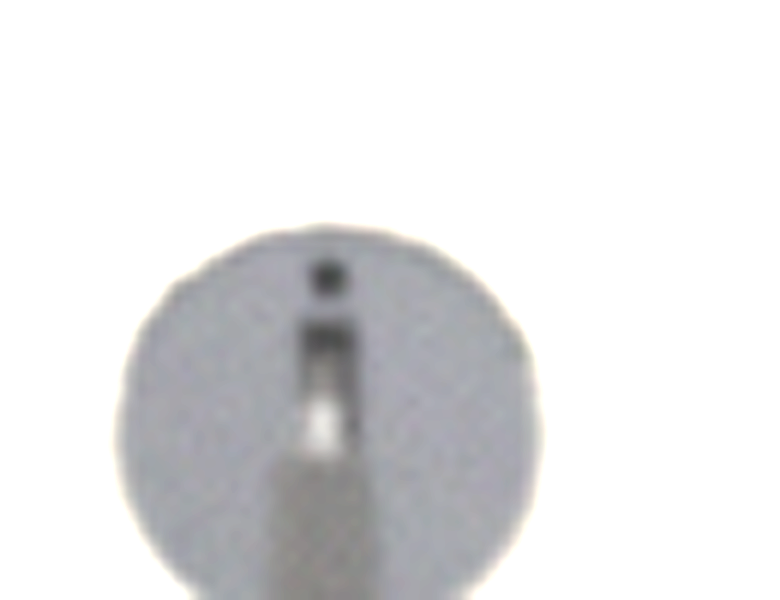

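```bash
python3 - <<'E'
from h import *
W=np.load("pics/w5.npy",allow_pickle=True).item(); p,R,o=tool()
px=lambda u,v:(295+u/12-.46,205+v/12-.46)
for q,z in [((328.5,432),.027),((329,318),.027),((328.5,225),.027),((325,352),p[2]-.1006),((325,458),p[2]-.0876)]:
    print(q,"tool mm",1000*R.T@(atz(ray(W,px(*q)),z)-p))
v=atz(ray(W,px(328,277)),.027)-atz(ray(W,px(328.5,432)),.027);print(np.degrees(np.arctan2(v[1],v[0])),np.linalg.norm(v))
E
```

```text
(328.5, 432) tool mm [104.11576009  -0.51178143   2.03567356]
(329, 318) tool mm [104.11682728  -0.48017216  -6.15558023]
(328.5, 225) tool mm [104.11766731  -0.51738644 -12.75042352]
(325, 352) tool mm [100.60036687  -0.75702292  -4.59282126]
(325, 458) tool mm [87.59985187 -0.7542524  -0.60274345]
74.1115777257626 0.011108336163067634
```

Slot and blade coincide to about 0.3 mm across and 0.2 mm along. I'll shift the remainder and lower gently, watching the force.

Call:
carry_out --pt "1 0.1 0.03 0 0" --pt "1 0.1 0 0 0" --pt "1 0.1 0 0 0" --pt "1 0.1 0 0 0" --pt "1 0.05 0 0 0" --pt "1 0 0 0 0"

```text
time: 11.2
tool_pos: [0.5201, -0.0259, 0.1263]
ee_rot: [-1.728, 1.571, 2.703]
wrist_force: [0.0, -0.7, -2.1]
width: 0.0238
```

Call:
carry_out --pt "1 0.1 0 0 0" --pt "1 0.1 0 0 0" --pt "1 0.05 0 0 0" --pt "1 0 0 0 0"

```text
time: 11.6
tool_pos: [0.5201, -0.0259, 0.1238]
ee_rot: [-1.823, 1.571, 2.609]
wrist_force: [0.2, 0.6, -2.5]
width: 0.0236
```

Call:
carry_out --pt "1 0.05 0 0 0" --pt "1 0 0 0 0" --pt "1 0 0 0 2" --pt "1 0 0 0 3" --pt "1 0 0 0 3" --pt "1 0 0 0 0"

```text
time: 12.2
tool_pos: [0.5204, -0.026, 0.1235]
ee_rot: [1.701, 1.57, -0.291]
wrist_force: [0.5, -1.2, -2.6]
width: 0.0238
```

```bash
cat > st.py <<'E'
from h import *
p,R,o=tool(); print(o["time"],np.round(p,4),round(yawy(R),2),"F",np.round(o["wrist_force"],2),"T",np.round(o["wrist_torque"],3),"w",round(o["width"],4),"j6",round(o["joint_positions"][5],3))
E
python3 st.py
```

```text
12.2 [ 0.5204 -0.026   0.1235] -24.08 F [ 0.47 -1.17 -2.63] T [-0.164 -0.067  0.002] w 0.0238 j6 0.261
```

Call:
carry_out --pt "1 0 0.034 0.01 0" --pt "1 0 0.017 0.005 4" --pt "1 0 0.017 0.005 4" --pt "1 0 0 0 0" --pt "1 0 0 0 0"

```text
time: 12.7
tool_pos: [0.5207, -0.0262, 0.1235]
ee_rot: [-2.474, 1.57, 1.68]
wrist_force: [0.4, -0.1, -2.7]
width: 0.0235
```

```bash
python3 st.py
```

```text
12.7 [ 0.5207 -0.0262  0.1235] -31.97 F [ 0.4  -0.09 -2.68] T [0.067 0.12  0.125] w 0.0235 j6 0.399
```

Call:
carry_out --pt "1 0 0.017 0.005 4" --pt "1 0 0.017 0.005 4" --pt "1 0 0 0 0" --pt "1 0 0 0 0"

```text
time: 13.1
tool_pos: [0.5208, -0.0264, 0.1235]
ee_rot: [-2.285, 1.57, 1.73]
wrist_force: [0.3, 0.4, -1.4]
width: 0.0242
```

```bash
python3 st.py; python3 st.py
```

```text
13.1 [ 0.5208 -0.0264  0.1235] -39.95 F [ 0.33  0.43 -1.39] T [0.195 0.126 0.075] w 0.0242 j6 0.537
13.1 [ 0.5208 -0.0264  0.1235] -39.95 F [ 0.33  0.43 -1.39] T [0.195 0.126 0.075] w 0.0242 j6 0.537
```

```bash
cat > st.py <<'E'
from h import *
T=[];F=[]
for i in range(4):
    p,R,o=tool(); T.append(o["wrist_torque"]);F.append(o["wrist_force"]); robot.snapshot("wrist") if i<3 else 0
print(round(o["time"],2),np.round(p,4),round(yawy(R),2),"F",np.round(np.mean(F,0),2),"T",np.round(np.mean(T,0),3),"Tz",np.round(np.array(T)[:,2],3),"j6",round(o["joint_positions"][5],3))
E
python3 st.py
```

```text
13.25 [ 0.5209 -0.0264  0.1235] -40.02 F [ 0.01  0.93 -1.21] T [0.249 0.174 0.083] Tz [0.075 0.074 0.074 0.109] j6 0.539
```

Call:
carry_out --pt "1 0 0.017 0.005 4" --pt "1 0 0.017 0.005 4" --pt "1 0 0 0 0" --pt "1 0 0 0 0"

```text
time: 13.65
tool_pos: [0.521, -0.0266, 0.1235]
ee_rot: [-2.111, 1.57, 1.764]
wrist_force: [0.3, 1.8, -2.1]
width: 0.024
```

```bash
python3 st.py
```

```text
13.8 [ 0.521  -0.0266  0.1234] -48.02 F [-0.31  1.89 -1.08] T [0.533 0.268 0.084] Tz [0.061 0.097 0.069 0.11 ] j6 0.678
```

Call:
carry_out --pt "1 0 0.005 0 4" --pt "1 0 0.005 0 4" --pt "1 0 0 0 0" --pt "1 0 0 0 0"

```text
time: 14.2
tool_pos: [0.5211, -0.0268, 0.1235]
ee_rot: [-1.982, 1.57, 1.753]
wrist_force: [-0.9, 2.5, -1.5]
width: 0.0242
```

```bash
python3 st.py
```

```text
14.35 [ 0.5211 -0.0268  0.1235] -56.03 F [-0.68  2.35 -0.93] T [0.697 0.299 0.077] Tz [0.049 0.069 0.093 0.098] j6 0.817
```

Call:
carry_out --pt "1 0 -0.01 0 4" --pt "1 0 -0.01 0 4" --pt "1 0 0 0 0" --pt "1 0 0 0 0"

```text
time: 14.75
tool_pos: [0.5211, -0.0269, 0.1235]
ee_rot: [2.947, 1.571, 0.26]
wrist_force: [-0.4, 2.3, -1.6]
width: 0.0241
```

```bash
python3 st.py
```

```text
14.9 [ 0.5212 -0.0269  0.1235] -64.03 F [-0.41  2.44 -1.11] T [0.621 0.214 0.087] Tz [0.114 0.065 0.094 0.072] j6 0.957
```

Call:
carry_out --pt "1 0 0 0 4" --pt "1 0 0 0 4" --pt "1 0 0 0 0" --pt "1 0 0 0 0"

```text
time: 15.3
tool_pos: [0.5212, -0.027, 0.1235]
ee_rot: [2.318, 1.57, -0.509]
wrist_force: [0.4, 2.4, -1.9]
width: 0.0237
```

```bash
python3 st.py
```

```text
15.45 [ 0.5212 -0.027   0.1235] -72.03 F [ 0.37  1.78 -2.02] T [0.49  0.096 0.183] Tz [0.185 0.181 0.177 0.191] j6 1.097
```

Call:
carry_out --pt "1 0 0 0 3" --pt "1 0 0 0 3" --pt "1 0 0 0 0" --pt "1 0 0 0 0"

```text
time: 15.85
tool_pos: [0.5212, -0.0271, 0.1235]
ee_rot: [2.199, 1.57, -0.733]
wrist_force: [-0.3, 1.5, -1.5]
width: 0.0239
```

```bash
python3 st.py
```

```text
16.0 [ 0.5212 -0.0271  0.1235] -78.05 F [ 0.38  0.81 -1.82] T [ 0.323 -0.026  0.144] Tz [0.151 0.173 0.095 0.158] j6 1.202
```

Call:
carry_out --pt "1 0 0 0 3" --pt "1 0 0 0 3" --pt "1 0 0 0 0" --pt "1 0 0 0 0"

```text
time: 16.4
tool_pos: [0.5212, -0.0271, 0.1235]
ee_rot: [2.109, 1.57, -0.928]
wrist_force: [1.0, -0.2, -1.7]
width: 0.0236
```

```bash
python3 st.py
```

```text
16.55 [ 0.5212 -0.0271  0.1235] -84.05 F [ 0.94  0.21 -1.76] T [ 0.091 -0.063  0.199] Tz [0.172 0.248 0.184 0.19 ] j6 1.307
```

Call:
carry_out --pt "1 0 0 0 2.5" --pt "1 0 0 0 2.5" --pt "1 0 0 0 0" --pt "1 0 0 0 0"

```text
time: 16.95
tool_pos: [0.5211, -0.0273, 0.1235]
ee_rot: [1.629, 1.57, -1.495]
wrist_force: [0.6, -1.4, -1.1]
width: 0.0243
```

```bash
python3 st.py
```

```text
17.1 [ 0.5211 -0.0272  0.1235] -89.06 F [ 0.57 -0.79 -1.92] T [-0.199 -0.017  0.218] Tz [0.196 0.17  0.25  0.255] j6 1.394
```

Call:
carry_out --pt "1 0 0 0 2" --pt "1 0 0 0 2" --pt "1 0 0 0 0" --pt "1 0 0 0 0"

```text
time: 17.5
tool_pos: [0.5209, -0.0273, 0.1239]
ee_rot: [1.553, 1.57, -1.642]
wrist_force: [-1.1, -1.9, 0.1]
width: 0.0239
```

```bash
sed -i 's/range(4)/range(6)/;s/i<3/i<5/' st.py; python3 st.py
```

```text
17.75 [ 0.521  -0.0273  0.1239] -93.08 F [-1.17 -1.74  1.52] T [-0.575  0.403  0.148] Tz [0.182 0.135 0.099 0.131 0.177 0.163] j6 1.464
```

Call:
carry_out --pt "1 -0.03 0.05 0.03 0" --pt "1 0 0 0 0" --pt "1 0 0 0 0"

```text
time: 18.05
tool_pos: [0.5209, -0.0275, 0.1239]
ee_rot: [3.016, 1.57, -0.179]
wrist_force: [-0.9, -2.7, 0.8]
width: 0.0238
```

```bash
python3 st.py
```

```text
18.3 [ 0.5209 -0.0274  0.1239] -93.08 F [-0.37 -2.24  1.36] T [-0.588  0.248  0.159] Tz [0.137 0.144 0.201 0.193 0.134 0.144] j6 1.463
```

```bash
python3 - <<'E'
from h import *
p,R,o=tool()
S={n:robot.snapshot(n) for n in("wrist","scene","side")}
im={n:np.ascontiguousarray(s["image"][:,:,::-1]) for n,s in S.items()}
np.save("pics/s6.npy",S,allow_pickle=True)
print({n:proj(S[n],[.5188,-.028,.05]) for n in S})
a=crop(im["wrist"],285,195,65,75,8)
b=[crop(im[n],int(q[0])-16,int(q[1])-28,32,37,8) for n in("scene","side") for q in[proj(S[n],[.5188,-.028,.05])]]
m=np.hstack([a,np.vstack([b[0],b[1]])[:600]]) ;m=np.hstack([a[:592],np.vstack(b)]);print(m.shape)
cv2.imwrite("pics/m6.png",np.clip(m*1.6,0,255).astype(np.uint8))
print("tip px crop",(proj(S["wrist"],p+R@np.array([.1006,-.0006,.0025]))-[285-.44,195-.44])*8)
E
```

```text
{'wrist': array([320.7722864 , 251.15784925]), 'scene': array([314.61744511, 251.65030038]), 'side': array([322.89500753, 253.75098934])}Traceback (most recent call last):
  File "<stdin>", line 9, in <module>
    return _nx.concatenate(arrs, 1, dtype=dtype, casting=casting)
           ~~~~~~~~~~~~~~~^^^^^^^^^^^^^^^^^^^^^^^^^^^^^^^^^^^^^^^
ValueError: all the input array dimensions except for the concatenation axis must match exactly, but along dimension 0, the array at index 0 has size 600 and the array at index 1 has size 592
```

```bash
python3 - <<'E'
from h import *
p,R,o=tool()
S=np.load("pics/s6.npy",allow_pickle=True).item()
im={n:np.ascontiguousarray(s["image"][:,:,::-1]) for n,s in S.items()}
a=crop(im["wrist"],285,195,65,75,8)
b=[crop(im[n],int(q[0])-16,int(q[1])-28,32,37,8) for n in("scene","side") for q in[proj(S[n],[.5188,-.028,.05])]]
m=np.hstack([a[:592],np.vstack(b)]);print(m.shape)
cv2.imwrite("pics/m6.png",np.clip(m*1.6,0,255).astype(np.uint8))
print("tip px crop",(proj(S["wrist"],p+R@np.array([.1006,-.0006,.0025]))-[285-.44,195-.44])*8)
E
```

```text
(592, 776, 3)
tip px crop [277.79117534 382.89837905]
```

View pics/m6.png

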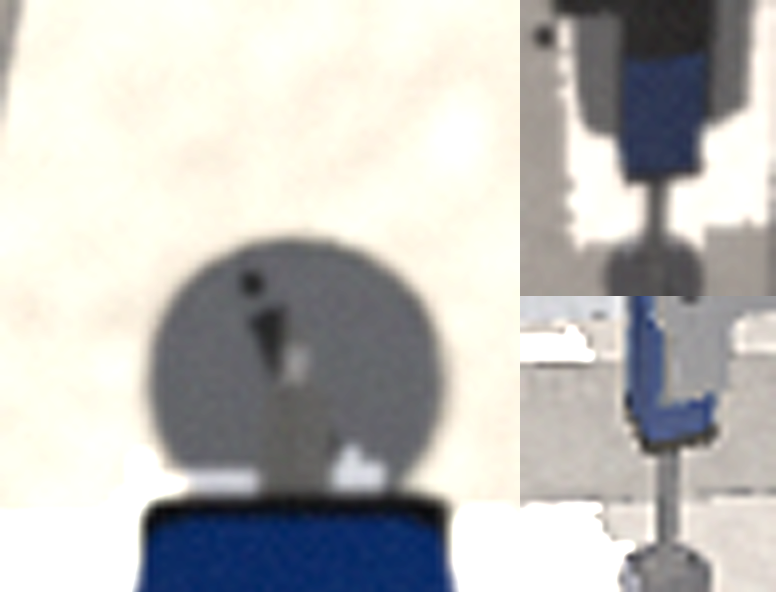

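The picture shows the cam's slot lagging the blade by about 24° (pip at (252,283), slot end at (268,318), blade upright at x≈295). That is more than the play allows, so the blade may have climbed out of the slot. I'll check numerically whether the handle slid in the grip.

```bash
python3 - <<'E'
from h import *
L=lambda f:np.load(f,allow_pickle=True).item()
P={"w4":L("pics/w4.npy"),"w5":L("pics/w5.npy"),"s6":L("pics/s6.npy")["wrist"]}
for n,W in P.items():
    g=W["image"].astype(int)
    print(n,"handle edge (B-R)", [ (x,[int(v) for v in (g[250:268,x,2]-g[250:268,x,0])]) for x in (312,332)])
    gr=g.mean(2).astype(int)
    for r in (226,229,232,235,238,241,244,247,250,254): print(r,gr[r,303:340].tolist())
E
```

```text
w4 handle edge (B-R) [(312, [-16, -16, -16, -18, -18, -18, -9, -1, 5, 24, 52, 60, 59, 59, 60, 56, 59, 61]), (332, [-14, -17, -18, -19, -18, -18, -10, -4, 7, 28, 53, 59, 60, 60, 59, 58, 60, 59])]
226 [172, 172, 169, 162, 136, 92, 76, 76, 77, 75, 78, 78, 78, 77, 77, 78, 76, 71, 59, 42, 39, 42, 50, 69, 76, 78, 77, 79, 77, 80, 80, 79, 78, 78, 77, 79, 108]
229 [177, 174, 164, 135, 87, 73, 77, 78, 76, 75, 77, 76, 78, 77, 79, 77, 77, 72, 52, 37, 32, 33, 44, 66, 77, 78, 77, 78, 76, 78, 78, 80, 79, 79, 81, 78, 86]
232 [171, 167, 144, 107, 84, 77, 75, 78, 77, 78, 78, 77, 76, 76, 79, 78, 76, 70, 54, 38, 29, 32, 42, 62, 75, 75, 78, 78, 79, 78, 77, 80, 77, 79, 77, 77, 83]
235 [161, 156, 134, 98, 80, 76, 79, 76, 78, 76, 75, 78, 77, 76, 75, 78, 75, 70, 64, 57, 45, 36, 43, 65, 77, 77, 78, 76, 79, 78, 79, 79, 78, 77, 77, 80, 80]
238 [161, 155, 138, 112, 86, 76, 78, 75, 74, 77, 77, 78, 77, 79, 77, 77, 78, 82, 85, 79, 57, 39, 45, 66, 74, 77, 79, 77, 77, 77, 76, 78, 78, 77, 78, 78, 82]
241 [165, 165, 159, 140, 109, 83, 77, 75, 76, 75, 77, 78, 76, 77, 77, 75, 80, 93, 101, 96, 72, 44, 44, 64, 76, 75, 77, 
[... 3564 characters left out ...]
66, 63, 63, 64, 63, 64, 67, 65, 66, 64, 64, 64, 67, 67, 79]
244 [110, 75, 64, 64, 63, 64, 66, 63, 61, 63, 63, 62, 65, 64, 63, 61, 58, 56, 59, 60, 62, 62, 63, 62, 65, 64, 63, 64, 66, 66, 65, 66, 64, 63, 65, 67, 76]
247 [131, 93, 68, 64, 64, 62, 64, 63, 63, 64, 64, 63, 62, 64, 63, 61, 61, 59, 59, 60, 62, 61, 61, 62, 66, 64, 63, 65, 64, 65, 66, 65, 65, 64, 67, 71, 90]
250 [151, 132, 95, 70, 65, 62, 64, 62, 64, 66, 63, 65, 63, 64, 62, 58, 60, 58, 58, 62, 60, 60, 60, 51, 59, 82, 83, 70, 65, 65, 65, 63, 65, 66, 70, 93, 128]
254 [237, 207, 181, 169, 153, 139, 127, 125, 125, 126, 127, 125, 124, 112, 83, 64, 58, 58, 58, 58, 59, 62, 68, 94, 128, 137, 137, 138, 137, 121, 83, 69, 88, 113, 138, 152, 159]
```

```bash
python3 - <<'E'
from h import *
p,R,o=tool(); W=np.load("pics/s6.npy",allow_pickle=True).item()["wrist"]
for ax in (.1006,.097):
  for dz in (.0015,.0025,.0035):
    f=lambda t:np.round(proj(W,p+R@np.array(t)),1)
    print(ax,dz,"handle low front edge",f([ax-.075,0,-.012+dz]),"cols",f([ax-.075,-.012,-.012+dz])[0],f([ax-.075,.012,-.012+dz])[0],"shank start",f([ax-.013,-.0006,-.0035+dz]),"near corner",f([ax,-.0006,-.007+dz]), "blade top corner",f([ax-.013,-.0006,-.007+dz]))
g=W["image"].astype(int); gr=g.mean(2).astype(int)
print("row262",gr[262,296:346].tolist()); print("col323",gr[236:262,323].tolist()); print("col321",gr[228:262,321].tolist())
px=lambda u,v:(285+u/8-.44,195+v/8-.44)
for q in [(296,382)]:
    print("cam in tool mm",1000*R.T@(atz(ray(W,px(*q)),.027)-p))
b=lambda r,c:atz(ray(W,(c,r)),.027)
v=b(229.8,316.3)-b(242.5,321.9);print("pip yaw",np.degrees(np.arctan2(v[1],v[0])),np.linalg.norm(v),"tool",yawy(R))
E
```

```text
0.1006 0.0015 handle low front edge [319.5 254.2] cols 299.9 339.1 shank start [319.2 241.3] near corner [319.3 233.1] blade top corner [319.2 237. ]
0.1006 0.0025 handle low front edge [319.5 255.8] cols 300.0 339.1 shank start [319.2 242.5] near corner [319.3 234.2] blade top corner [319.2 238.2]
0.1006 0.0035 handle low front edge [319.5 257.3] cols 300.0 339.1 shank start [319.2 243.7] near corner [319.3 235.4] blade top corner [319.2 239.4]
0.097 0.0015 handle low front edge [319.5 256. ] cols 299.6 339.4 shank start [319.2 242.5] near corner [319.2 234.1] blade top corner [319.1 238.1]
0.097 0.0025 handle low front edge [319.5 257.6] cols 299.6 339.4 shank start [319.2 243.7] near corner [319.2 235.3] blade top corner [319.1 239.4]
0.097 0.0035 handle low front edge [319.5 259.2] cols 299.6 339.4 shank start [319.2 244.9] near corner [319.2 236.5] blade top corner [319.1 240.6]
row262 [243, 244, 243, 243, 242, 225, 118, 35, 25, 31, 32, 32, 31, 35, 34, 30, 33, 31, 31, 30, 31, 33, 31, 34, 32, 32, 32, 31, 34, 29, 32, 33, 33, 34, 33, 32, 33, 31, 33, 33, 31, 34, 32, 32, 53, 147, 232, 242, 244, 243]
col323 [65, 65, 74, 78, 78, 73, 69, 61, 62, 60, 61, 62, 59, 59, 60, 63, 61, 63, 59, 57, 42, 20, 12, 24, 28, 33]
col321 [64, 65, 66, 66, 65, 62, 60, 59, 58, 62, 75, 84, 90, 86, 77, 62, 59, 58, 58, 59, 59, 57, 58, 58, 58, 58, 58, 55, 41, 16, 12, 17, 26, 33]
cam in tool mm [96.85444629  1.28802573  1.38058714]
pip yaw 19.973651799518223 0.01160995985790356 tool -93.08750244563468
```

The driver has not slid in the hand, so the blade has climbed out of the slot. I'll lift it out, turn back to the slot's present angle, realign and reseat it deeper by touch.

Call:
carry_out --pt "1 -0.3 0 0 0" --pt "1 -0.5 0 0 0" --pt "1 0 0.036 -0.047 -7.9" --pt "1 0 0 0 -7.9" --pt "1 0 0 0 -7.8" --pt "1 0 0 0 0" --pt "1 0 0 0 0" --pt "1 0 0 0 0"

```text
time: 19.25
tool_pos: [0.521, -0.0274, 0.1319]
ee_rot: [-1.606, 1.57, 1.892]
wrist_force: [-0.0, -0.1, -1.9]
width: 0.0241
```

```bash
python3 st.py; python3 - <<'E'
from h import *
p,R,o=tool();W=robot.snapshot("wrist");np.save("pics/w7.npy",W,allow_pickle=True);T=W["pose"]
print(p,np.round(R,4).tolist(),"cam in tool",np.round(R.T@(T[:3,3]-p),4),np.round(R.T@-T[:3,2],4))
gr=W["image"].astype(int).mean(2).astype(int)
for r in range(218,262,2): print(r,gr[r,303:342].tolist())
E
```

```text
19.5 [ 0.5211 -0.0277  0.1318] -69.52 F [-0.11  0.07 -2.11] T [-0.011  0.156  0.021] Tz [ 0.05   0.043 -0.004  0.003  0.028  0.005] j6 1.051
[ 0.52113485 -0.02769309  0.13178716] [[-0.0001, 0.3499, -0.9368], [0.0003, -0.9368, -0.3499], [-1.0, -0.0003, -0.0]] cam in tool [-0.1785  0.0006 -0.0734] [ 9.661e-01 -3.000e-04  2.582e-01]
218 [161, 161, 161, 160, 160, 160, 160, 161, 162, 158, 158, 158, 162, 160, 160, 160, 159, 159, 158, 156, 158, 160, 161, 161, 162, 159, 159, 156, 157, 156, 155, 156, 155, 155, 154, 154, 154, 153, 152]
220 [162, 160, 158, 158, 159, 159, 160, 158, 158, 157, 158, 154, 156, 156, 157, 157, 157, 155, 155, 156, 157, 160, 162, 161, 160, 158, 158, 159, 160, 158, 158, 156, 156, 158, 156, 158, 158, 159, 157]
222 [154, 154, 153, 152, 155, 156, 154, 154, 155, 153, 149, 146, 143, 136, 129, 125, 122, 124, 121, 123, 127, 131, 140, 145, 151, 156, 159, 161, 162, 163, 162, 161, 160, 162, 161, 162, 163, 162, 163]
224 [151, 150, 149, 150, 151, 150, 149, 145, 130, 114, 95, 86, 78, 69, 68, 63, 66, 66, 65, 65, 65, 69, 68, 69, 78, 90, 114, 138, 152, 160, 163, 163, 165, 165, 164, 163,
[... 2393 characters left out ...]
 235, 215]
254 [209, 191, 180, 201, 215, 193, 169, 138, 118, 133, 139, 139, 138, 126, 89, 64, 59, 57, 58, 58, 60, 61, 69, 98, 130, 139, 142, 144, 158, 180, 209, 232, 240, 243, 243, 242, 241, 238, 229]
256 [202, 154, 109, 118, 122, 115, 99, 84, 69, 59, 58, 58, 56, 51, 37, 28, 26, 25, 24, 22, 24, 26, 30, 39, 51, 59, 60, 69, 87, 97, 110, 121, 126, 126, 127, 130, 155, 206, 236]
258 [65, 15, 11, 11, 13, 18, 17, 16, 18, 14, 16, 16, 16, 13, 17, 17, 16, 18, 16, 15, 13, 15, 19, 15, 17, 18, 19, 15, 17, 14, 13, 16, 13, 13, 12, 12, 30, 92, 187]
260 [29, 17, 26, 27, 30, 33, 34, 32, 31, 32, 30, 31, 30, 32, 31, 30, 33, 32, 32, 30, 31, 30, 31, 30, 31, 30, 32, 33, 32, 30, 31, 34, 30, 30, 27, 21, 22, 49, 146]
```

Call:
carry_out --pt "1 0 -0.08 -0.05 0" --pt "1 0.15 0 0 0" --pt "1 0.15 0 0 0" --pt "1 0.15 0 0 0" --pt "1 0.1 0 0 0" --pt "1 0 0 0 0" --pt "1 0 0 0 0"

```text
time: 20.25
tool_pos: [0.5214, -0.0268, 0.1262]
ee_rot: [-1.755, 1.571, 1.744]
wrist_force: [-0.7, -0.0, -2.5]
width: 0.0237
```

```bash
python3 st.py; python3 - <<'E'
from h import *
W=robot.snapshot("wrist");np.save("pics/w8.npy",W,allow_pickle=True)
gr=W["image"].astype(int).mean(2).astype(int)
for r in range(224,246,2): print(r,gr[r,312:332].tolist())
E
```

```text
20.5 [ 0.5214 -0.0268  0.1264] -69.49 F [-0.31  0.13 -2.19] T [-0.038  0.117 -0.008] Tz [-0.011  0.001 -0.013 -0.006 -0.003 -0.014] j6 1.053
224 [153, 150, 149, 147, 143, 136, 134, 128, 126, 124, 123, 125, 129, 134, 142, 147, 152, 158, 159, 161]
226 [130, 116, 95, 82, 76, 68, 66, 65, 63, 67, 65, 66, 67, 68, 70, 73, 86, 101, 127, 144]
228 [70, 65, 64, 66, 67, 68, 68, 67, 61, 46, 40, 51, 63, 68, 69, 67, 69, 67, 69, 77]
230 [65, 68, 66, 66, 68, 69, 66, 66, 57, 38, 37, 50, 63, 69, 67, 69, 68, 67, 67, 69]
232 [68, 68, 68, 66, 68, 68, 67, 65, 63, 60, 61, 62, 64, 65, 66, 68, 68, 69, 68, 67]
234 [70, 69, 69, 69, 67, 68, 64, 57, 48, 53, 55, 48, 53, 63, 69, 66, 67, 69, 67, 67]
236 [67, 66, 66, 66, 67, 68, 65, 55, 52, 60, 59, 48, 52, 64, 68, 68, 68, 67, 68, 68]
238 [67, 65, 66, 70, 67, 64, 67, 60, 68, 85, 82, 63, 54, 63, 66, 66, 68, 69, 66, 68]
240 [66, 68, 67, 66, 68, 65, 65, 63, 74, 90, 85, 66, 57, 64, 68, 68, 65, 65, 67, 65]
242 [65, 66, 67, 67, 65, 67, 63, 62, 66, 67, 65, 64, 63, 63, 68, 67, 67, 67, 66, 67]
244 [68, 67, 65, 66, 66, 64, 61, 60, 59, 57, 59, 61, 62, 61, 64, 66, 68, 68, 68, 67]
```

Call:
carry_out --pt "1 0 0.01 0.1 0" --pt "1 0.1 0 0 0" --pt "1 0.1 0 0 0" --pt "1 0.05 0 0 0" --pt "1 0 0 0 0"

```text
time: 21.05
tool_pos: [0.5204, -0.0273, 0.1236]
ee_rot: [-0.874, 1.57, 2.625]
wrist_force: [-0.1, -0.5, -2.2]
width: 0.0238
```

```bash
sed -i 's/range(6)/range(3)/;s/i<5/i<2/' st.py; python3 st.py
```

```text
21.15 [ 0.5205 -0.0272  0.1237] -69.49 F [-0.13 -0.42 -1.82] T [-0.028  0.149 -0.009] Tz [-0.003 -0.022 -0.003] j6 1.052
```

Call:
carry_out --pt "1 0.05 0 0 0" --pt "1 0 0 0 0"

```text
time: 21.35
tool_pos: [0.5204, -0.0272, 0.1232]
ee_rot: [-1.643, 1.571, 1.856]
wrist_force: [0.5, -0.1, -1.8]
width: 0.0239
```

```bash
python3 st.py
```

```text
21.45 [ 0.5205 -0.0273  0.1233] -69.49 F [ 0.46  0.29 -2.07] T [-0.042  0.139 -0.03 ] Tz [-0.005 -0.059 -0.026] j6 1.052
```

Call:
carry_out --pt "1 0.05 0 0 0" --pt "1 0 0 0 0"

```text
time: 21.65
tool_pos: [0.5204, -0.0273, 0.1227]
ee_rot: [-1.4, 1.571, 2.1]
wrist_force: [-0.2, -0.3, -2.3]
width: 0.024
```

```bash
python3 st.py
```

```text
21.75 [ 0.5204 -0.0273  0.1227] -69.48 F [-0.15  0.22 -2.5 ] T [-0.065  0.135 -0.017] Tz [-0.048  0.018 -0.02 ] j6 1.052
```

Call:
carry_out --pt "1 0.05 0 0 0" --pt "1 0 0 0 0"

```text
time: 21.95
tool_pos: [0.5205, -0.0273, 0.1226]
ee_rot: [3.04, 1.57, 0.256]
wrist_force: [-0.0, 0.4, -1.4]
width: 0.0236
```

```bash
python3 st.py
```

```text
22.05 [ 0.5205 -0.0273  0.1226] -69.49 F [-0.36  0.27 -1.04] T [-0.036  0.264 -0.007] Tz [ 0.013  0.003 -0.037] j6 1.052
```

Call:
carry_out --pt "1 0.05 0 0 0" --pt "1 0 0 0 0"

```text
time: 22.25
tool_pos: [0.5206, -0.0273, 0.1225]
ee_rot: [2.831, 1.57, 0.048]
wrist_force: [-1.9, 0.1, 1.3]
width: 0.0236
```

```bash
python3 st.py
```

```text
22.35 [ 0.5206 -0.0273  0.1225] -69.49 F [-1.68  0.36  2.45] T [ 0.055  0.583 -0.002] Tz [-0.004  0.009 -0.011] j6 1.052
```

Call:
carry_out --pt "1 0.05 0 0 0" --pt "1 0 0 0 0"

```text
time: 22.55
tool_pos: [0.5206, -0.0273, 0.1224]
ee_rot: [2.714, 1.57, -0.07]
wrist_force: [-2.7, 0.2, 5.5]
width: 0.0239
```

```bash
python3 st.py
```

```text
22.65 [ 0.5206 -0.0273  0.1224] -69.49 F [-2.28  0.33  5.44] T [ 0.078  0.836 -0.014] Tz [-0.016 -0.021 -0.005] j6 1.052
```

Floor touched at TCP 0.1226, so the blade is fully in the slot and my tip length was right. I'll ease up about 0.4 mm off the floor and turn again, this time shifting so the tip stays on the cam's axis.

Call:
carry_out --pt "1 -0.15 0 0 0" --pt "1 0 0 0 0" --pt "1 0 0.01 0.006 4" --pt "1 0 0.01 0.006 4" --pt "1 0 0 0 0" --pt "1 0 0 0 0"

```text
time: 23.25
tool_pos: [0.5207, -0.0273, 0.1226]
ee_rot: [-2.528, 1.57, 0.834]
wrist_force: [0.2, 1.6, 0.8]
width: 0.0238
```

```bash
sed -i 's/range(3)/range(4)/;s/i<2/i<3/' st.py; python3 st.py
```

```text
23.4 [ 0.5206 -0.0273  0.1226] -77.44 F [ 0.56  1.16 -0.25] T [ 0.212 -0.023  0.014] Tz [0.001 0.02  0.032 0.004] j6 1.19
```

Call:
carry_out --pt "1 0 0.01 0.006 4" --pt "1 0 0.01 0.006 4" --pt "1 0 0 0 0" --pt "1 0 0 0 0"

```text
time: 23.8
tool_pos: [0.5205, -0.0274, 0.1226]
ee_rot: [-2.151, 1.57, 1.071]
wrist_force: [1.5, 1.8, -1.7]
width: 0.024
```

```bash
python3 st.py
```

```text
23.95 [ 0.5205 -0.0274  0.1226] -85.42 F [ 1.75  2.11 -2.13] T [ 0.521 -0.315  0.201] Tz [0.205 0.217 0.195 0.189] j6 1.329
```

Call:
carry_out --pt "1 0 0.01 0.006 4" --pt "1 0 0 0 0" --pt "1 0 0 0 0"

```text
time: 24.25
tool_pos: [0.5204, -0.0274, 0.1226]
ee_rot: [-1.885, 1.57, 1.267]
wrist_force: [1.5, 1.9, -2.6]
width: 0.0238
```

```bash
python3 st.py
```

```text
24.4 [ 0.5204 -0.0275  0.1226] -89.43 F [ 1.89  2.65 -2.88] T [ 0.772 -0.478  0.221] Tz [0.232 0.199 0.243 0.209] j6 1.399
```

Call:
carry_out --pt "1 0 0.007 0.004 3" --pt "1 0 0 0 0" --pt "1 0 0 0 0"

```text
time: 24.7
tool_pos: [0.5203, -0.0275, 0.1226]
ee_rot: [-1.713, 1.57, 1.387]
wrist_force: [2.5, 3.7, -4.0]
width: 0.0238
```

```bash
python3 st.py
```

```text
24.85 [ 0.5203 -0.0275  0.1226] -92.44 F [ 2.62  3.59 -3.65] T [ 1.036 -0.614  0.283] Tz [0.293 0.287 0.276 0.274] j6 1.451
```

Call:
carry_out --pt "1 0 -0.02 -0.01 1.2" --pt "1 0 0 0 0" --pt "1 0 0 0 0"

```text
time: 25.15
tool_pos: [0.5203, -0.0276, 0.1226]
ee_rot: [-1.297, 1.57, 1.781]
wrist_force: [2.1, 3.8, -4.0]
width: 0.0238
```

```bash
sed -i 's/range(4)/range(6)/;s/i<3/i<5/' st.py; python3 st.py
```

```text
25.4 [ 0.5203 -0.0276  0.1227] -93.68 F [ 2.43  3.63 -4.31] T [ 1.133 -0.665  0.294] Tz [0.307 0.289 0.287 0.241 0.338 0.301] j6 1.473
```

Torque is 0.29–0.30 N m and steady for over 0.2 s. I'll back off within the play to unload the blade, then lift out.

Call:
carry_out --pt "1 0 0 0 -4" --pt "1 0 0 0 -4" --pt "1 0 0 0 -3" --pt "1 0 0 0 0" --pt "1 0 0 0 0"

```text
time: 25.9
tool_pos: [0.52, -0.0276, 0.1227]
ee_rot: [-0.543, 1.57, 2.725]
wrist_force: [2.2, 3.2, -3.2]
width: 0.0236
```

```bash
sed -i 's/range(6)/range(3)/;s/i<5/i<2/' st.py; python3 st.py
```

```text
26.0 [ 0.5201 -0.0276  0.1227] -82.74 F [ 2.08  3.9  -2.87] T [ 1.212 -0.35   0.031] Tz [0.014 0.024 0.054] j6 1.282
```

Call:
carry_out --pt "1 0 -0.045 -0.035 0" --pt "1 -0.1 0 0 0" --pt "1 -0.2 0 0 0" --pt "1 -0.4 0 0 0" --pt "1 -0.8 0 0 0" --pt "1 -1.5 0 0 0" --pt "1 -2 0 0 0" --pt "1 -2 0 0 0" --pt "1 -2 0 0 0" --pt "1 -1.5 0 0 0" --pt "1 -1 0 0 0" --pt "1 0 0 0 0" --pt "1 0 0 0 0"

```text
time: 27.3
tool_pos: [0.5205, -0.0273, 0.2374]
ee_rot: [-0.061, 1.57, -3.075]
wrist_force: [0.1, -0.6, -2.1]
width: 0.024
```

```bash
python3 st.py; python3 - <<'E'
from h import *
p,R,o=tool();S={n:robot.snapshot(n) for n in("wrist","scene","side")};np.save("pics/s9.npy",S,allow_pickle=True)
g=S["wrist"]["image"].astype(int)
# cam disc: dark grey blob near projection
gr=g.mean(2)
u,v=proj(S["wrist"],[.5189,-.028,.027]);print("cam px",u,v)
B=(g[:,:,2]-g[:,:,0]);print("handle: rows of blue start",[int(np.argmax(B[240:290,x]>30))+240 for x in (308,321,334)])
r=int(v)
for rr in range(r-20,r+20,2): print(rr,gr[rr,int(u)-17:int(u)+18].astype(int).tolist())
E
```

```text
27.4 [ 0.52   -0.0272  0.2364] -82.69 F [-0.   -0.2  -2.07] T [-0.029  0.149 -0.012] Tz [ 0.002  0.027 -0.066] j6 1.282
cam px 321.3142458662266 215.35397687991852
handle: rows of blue start [259, 259, 259]
195 [162, 164, 162, 163, 164, 163, 163, 161, 158, 158, 157, 158, 157, 155, 154, 156, 155, 159, 160, 162, 159, 159, 158, 158, 158, 157, 156, 154, 154, 154, 157, 157, 162, 163, 165]
197 [160, 160, 161, 160, 160, 159, 161, 161, 163, 161, 161, 159, 159, 160, 156, 157, 158, 161, 161, 159, 159, 158, 157, 155, 155, 156, 156, 156, 158, 159, 160, 161, 163, 165, 168]
199 [160, 158, 157, 160, 160, 158, 161, 162, 162, 163, 162, 159, 159, 159, 156, 159, 158, 160, 163, 159, 160, 158, 160, 159, 158, 161, 162, 164, 163, 164, 164, 164, 165, 163, 164]
201 [160, 158, 158, 158, 160, 160, 159, 160, 158, 159, 157, 155, 155, 153, 150, 143, 140, 139, 138, 141, 144, 151, 156, 160, 164, 166, 164, 165, 164, 165, 164, 163, 163, 163, 161]
203 [162, 161, 160, 158, 158, 159, 159, 155, 153, 148, 141, 125, 100, 84, 79, 72, 71, 72, 73, 74, 78, 80, 88, 97, 120, 144, 157, 159, 160, 159, 159, 158, 159, 159, 158]
205 
[... 1873 characters left out ...]
 245, 245, 245, 245, 245, 242, 236, 224, 199, 174, 161, 153, 150, 148, 146, 148, 147, 148, 151, 158, 157, 163, 196, 231, 242, 245, 245, 245, 245, 243, 236, 199]
229 [244, 244, 245, 245, 245, 245, 246, 246, 246, 245, 244, 240, 236, 230, 220, 210, 201, 198, 198, 197, 196, 212, 230, 234, 239, 243, 245, 245, 245, 244, 244, 244, 242, 231, 184]
231 [244, 244, 245, 245, 245, 245, 246, 245, 245, 245, 244, 243, 243, 243, 242, 242, 242, 243, 243, 244, 245, 246, 246, 246, 246, 246, 245, 245, 244, 243, 243, 236, 207, 179, 163]
233 [245, 245, 245, 245, 245, 245, 245, 244, 244, 244, 244, 244, 244, 243, 243, 241, 234, 218, 215, 230, 243, 245, 245, 246, 246, 246, 245, 244, 243, 243, 242, 234, 188, 159, 155]
```

Call:
carry_out --pt "1 0 -1.2 0.17 0" --pt "1 0 -2.6 0.35 0" --pt "1 0 -2.9 0.39 0" --pt "1 0 -2.9 0.39 0" --pt "1 0 -2.9 0.39 0" --pt "1 0 -2.9 0.39 0" --pt "1 0 -2.9 0.39 0" --pt "1 0 -2.9 0.39 0" --pt "1 0 -2.9 0.39 0" --pt "1 0 -2.9 0.39 0" --pt "1 0 -2.5 0.35 0" --pt "1 0 -1.23 0.18 0" --pt "1 0 0 0 -8" --pt "1 0 0 0 -8" --pt "1 0 0 0 -8" --pt "1 0 0 0 -8" --pt "1 0 0 0 -8" --pt "1 0 0 0 -8" --pt "1 0 0 0 -8" --pt "1 0 0 0 -8"

```text
time: 29.55
tool_pos: [0.44, 0.272, 0.2377]
ee_rot: [-0.225, 1.57, -2.116]
wrist_force: [0.3, 0.8, -2.0]
width: 0.0242
```

Call:
carry_out --pt "1 0 0 0 -8" --pt "1 0 0 0 -8" --pt "1 0 0 0 -8" --pt "1 0 0 0 -8" --pt "1 0 0 0 -8" --pt "1 0 0 0 -8" --pt "1 0 0 0 -8" --pt "1 0 0 0 -8" --pt "1 0 0 0 -8" --pt "1 0 0 0 -8" --pt "1 0 0 0 -8" --pt "1 0 0 0 -8" --pt "1 0 0 0 -8" --pt "1 0 0 0 -8" --pt "1 0 0 0 -3.6" --pt "1 0 0 0 0" --pt "1 0 0 0 0" --pt "1 0 0 0 0"

```text
time: 31.35
tool_pos: [0.4401, 0.2722, 0.2378]
ee_rot: [1.041, 1.571, 1.16]
wrist_force: [0.5, -0.8, -2.3]
width: 0.024
```

```bash
python3 st.py; python3 - <<'E'
from h import *
p,R,o=tool(); print(p); print("shift to grab pose, tool cm",100*R.T@(np.array([.4397,.2723,.1156])-p))
W=robot.snapshot("wrist");np.save("pics/w10.npy",W,allow_pickle=True)
gr=W["image"].astype(int).mean(2)
print("shank cols r250",gr[250,308:336].astype(int).tolist()); print("handle rows col321",gr[246:262,321].astype(int).tolist())
E
```

```text
31.45 [0.4401 0.2722 0.2378] 96.87 F [ 0.26 -0.19 -1.98] T [0.008 0.009 0.02 ] Tz [ 0.003 -0.014  0.07 ] j6 -1.246
[0.44013651 0.27223308 0.23778243]
shift to grab pose, tool cm [ 1.22182412e+01  1.18336709e-02 -4.30337929e-02]
shank cols r250 [87, 88, 88, 89, 89, 86, 88, 87, 87, 77, 71, 67, 65, 64, 64, 63, 64, 68, 75, 85, 88, 89, 89, 89, 90, 89, 88, 87]
handle rows col321 [64, 65, 64, 64, 64, 65, 63, 63, 63, 53, 26, 8, 17, 30, 33, 36]
```

Call:
carry_out --pt "1 0 0.01 -0.04 0" --pt "1 1.5 0 0 0" --pt "1 1.5 0 0 0" --pt "1 1 0 0 0" --pt "1 0.5 0 0 0" --pt "1 0.5 0 0 0" --pt "1 0.5 0 0 0" --pt "1 0.5 0 0 0" --pt "1 0 0 0 0"

```text
time: 32.4
tool_pos: [0.4395, 0.2722, 0.1771]
ee_rot: [-2.885, 1.57, -2.764]
wrist_force: [-0.4, 0.4, -2.4]
width: 0.0239
```

```bash
python3 st.py
```

```text
32.5 [0.4398 0.2724 0.1779] 96.91 F [-0.3  -0.01 -2.52] T [ 0.045 -0.019  0.001] Tz [-0.006  0.041 -0.034] j6 -1.247
```

Blade is in the hole, with no contact force. I'll lower it the rest of the way.

Call:
carry_out --pt "1 1 0 0 0" --pt "1 1 0 0 0" --pt "1 1 0 0 0" --pt "1 1 0 0 0" --pt "1 1 0 0 0" --pt "1 0.6 0 0 0" --pt "1 0.3 0 0 0" --pt "1 0.15 0 0 0" --pt "1 0.08 0 0 0" --pt "1 0 0 0 0"

```text
time: 33.5
tool_pos: [0.44, 0.2724, 0.1169]
ee_rot: [0.346, 1.57, 0.467]
wrist_force: [-0.1, -0.3, -2.8]
width: 0.0235
```

```bash
python3 st.py
```

```text
33.6 [0.44   0.2725 0.117 ] 96.92 F [-0.57 -0.01 -2.62] T [-0.002 -0.007 -0.002] Tz [-0.008  0.009 -0.007] j6 -1.247
```

Call:
carry_out --pt "1 0.08 0 0 0" --pt "1 0.05 0 0 0" --pt "1 0.03 0 0 0" --pt "1 0 0 0 0"

```text
time: 34.0
tool_pos: [0.4399, 0.2724, 0.1156]
ee_rot: [0.329, 1.57, 0.449]
wrist_force: [-1.2, -0.3, 2.5]
width: 0.0237
```

```bash
python3 st.py
```

```text
34.1 [0.4399 0.2724 0.1156] 96.91 F [-1.73 -0.59  2.44] T [-0.113  0.235 -0.001] Tz [ 0.057 -0.018 -0.042] j6 -1.247
```

Call:
carry_out --pt "1 -0.03 0 0 0" --pt "0 0 0 0 0" --pt "0 0 0 0 0" --pt "0 0 0 0 0" --pt "0 0 0 0 0" --pt "0 0 0 0 0" --pt "0 0 0 0 0" --pt "0 0 0 0 0" --pt "0 0 0 0 0" --pt "0 0 0 0 0" --pt "0 0 0 0 0"

```text
time: 35.2
tool_pos: [0.4397, 0.2724, 0.1152]
ee_rot: [1.206, 1.571, 1.327]
wrist_force: [1.3, 0.7, -0.1]
width: 0.094
```

Call:
carry_out --pt "0 -0.5 0 0 0" --pt "0 -1.5 0 0 0" --pt "0 -2.5 0 0 0" --pt "0 -3 0 0 0" --pt "0 -3 0 0 0" --pt "0 -3 0 0 0" --pt "0 -2 0 0 0" --pt "0 -1 0 0 0" --pt "0 0 0 0 0" --pt "0 0 0 0 0" --pt "0 0 0 0 0"

```text
time: 36.3
tool_pos: [0.4392, 0.272, 0.2785]
ee_rot: [-2.847, 1.568, -2.727]
wrist_force: [-0.5, 0.1, -0.1]
width: 0.0942
```

```bash
python3 - <<'E'
from h import *
s0={n:cv2.imread(f"pics/{n}0.png")[:,:,::-1].astype(int) for n in("scene","side")}
def blue(g,x,y,w,h):
    g=g[y:y+h,x:x+w]; m=(g[...,2]>g[...,0]+25)&(g[...,2]>1.3*g[...,1]); yy,xx=np.nonzero(m); return round(xx.mean()+x,2),round(yy.mean()+y,2),len(xx),(xx.min()+x,xx.max()+x,yy.min()+y,yy.max()+y)
for n,b in (("scene",(415,165,35,35)),("side",(254,145,20,45))):
    g=robot.snapshot(n)["image"].astype(int); print(n,"before",blue(s0[n],*b),"after",blue(g,*b))
    d=np.abs(g-s0[n]).sum(2)>90; print("changed px boxes");
    k,_,st,c=cv2.connectedComponentsWithStats(d.astype(np.uint8)); print([tuple(map(int,s)) for s in st[1:] if s[4]>25])
p,R,o=tool();print(o["time"],p,o["wrist_force"],o["width"])
E
```

```text
scene before (np.float64(427.14), np.float64(188.62), 105, (np.int64(422), np.int64(434), np.int64(180), np.int64(197))) after (np.float64(426.96), np.float64(188.96), 144, (np.int64(421), np.int64(434), np.int64(179), np.int64(197)))
changed px boxes
[(268, 0, 40, 43, 1427), (306, 0, 54, 83, 3044), (386, 0, 127, 123, 6457), (519, 0, 12, 13, 52), (496, 19, 45, 49, 583), (486, 30, 13, 5, 49), (241, 62, 20, 41, 545), (329, 77, 29, 29, 404), (270, 103, 27, 7, 90), (335, 107, 84, 34, 1800), (418, 115, 45, 28, 553), (249, 121, 16, 16, 56), (493, 121, 15, 17, 125), (470, 126, 14, 7, 53), (301, 131, 76, 71, 2156), (272, 138, 28, 8, 147), (437, 138, 59, 43, 495), (377, 141, 17, 33, 403), (417, 142, 7, 8, 33), (380, 176, 29, 27, 404), (417, 187, 42, 21, 295), (382, 210, 79, 37, 1033), (342, 227, 21, 46, 581)]
side before (np.float64(264.24), np.float64(162.05), 284, (np.int64(256), np.int64(273), np.int64(145), np.int64(181))) after (np.float64(264.34), np.float64(162.22), 282, (np.int64(257), np.int64(273), np.int64(145), np.int64(182)))
changed px boxes
[(60, 0, 221, 136, 6995), (162, 0, 73, 19, 698), (21, 27, 8, 7, 26), (22, 44, 24, 16, 142), (38, 44, 111, 87, 2540), (111, 55, 24, 8, 69), (15, 56, 3, 16, 28), (0, 107, 26, 27, 458), (202, 131, 28, 64, 624), (12, 132, 93, 116, 5049), (123, 163, 132, 157, 6685), (250, 163, 7, 18, 70), (0, 164, 94, 168, 6051), (240, 167, 9, 11, 46), (264, 173, 12, 14, 63), (259, 184, 41, 44, 648), (193, 193, 19, 4, 48), (253, 234, 29, 8, 121), (98, 267, 20, 17, 41), (107, 280, 15, 14, 29), (103, 297, 37, 18, 169), (131, 329, 33, 20, 139)]
36.4 [0.43926912 0.27209375 0.27867556] [-0.23025387  0.6447655  -0.59071505] 0.09436895363575262
```

```bash
python3 - <<'E'
from h import *
S=robot.snapshot("scene");D=robot.snapshot("side")
for n,s,boxes in (("scene",S,{"leg":(326,212,20,14),"leg_b":(324,275,20,25),"far leg":(186,215,30,70)}),("side",D,{"leg top":(284,222,78,13),"far leg":(290,325,90,40)})):
    a=cv2.cvtColor(cv2.imread(f"pics/{n}0.png"),cv2.COLOR_BGR2GRAY).astype(np.float32); b=cv2.cvtColor(s["image"],cv2.COLOR_RGB2GRAY).astype(np.float32)
    for k,(x,y,w,h) in boxes.items():
        M=np.eye(2,3,dtype=np.float32)
        try: cc,M=cv2.findTransformECC(a[y:y+h,x:x+w],b[y:y+h,x:x+w],M,cv2.MOTION_TRANSLATION); print(n,k,round(cc,4),M[:,2])
        except cv2.error as e: print(n,k,"fail")
y0=np.array([.52,.015,.093]); print("1 mm closing (-y) in px: scene",proj(S,y0-[-.0003,.00096,0])-proj(S,y0),"side",proj(D,y0-[-.0003,.00096,0])-proj(D,y0))
E
```

```text
scene leg 0.8694 [-0.4569941   0.31962955]
scene leg_b 0.9519 [-0.2607629   0.08302299]
scene far leg 1.0 [-0.00354102  0.00754092]
side leg top 0.9833 [1.8151854  0.16119322]
side far leg 1.0 [-0.00539174  0.00274491]
1 mm closing (-y) in px: scene [-0.36583225  0.17805774] side [0.23670352 0.21327668]
```

The leg has shifted by about 0.7–1.2 mm toward the board, while the far leg has not moved at all. That matches a shut joint, so I'll hand the job in.

```bash
python3 -c "
from bench import robot
print(robot.close_job())"
```

```text
the job is handed in; nothing more can be done
None
```

I tightened the loose leg's cam with the blue screwdriver, put the screwdriver back in its hole and handed the job in. No verdict was reported.

**What I did**
- I took the smaller blue screwdriver from the stand, not the larger free-standing blue one.
- The first tightening did not hold. At about 0.22 N m the torque dropped and the blade had climbed out of line with the slot.
- I lifted it out, realigned it to the slot's new angle and reseated it down to the slot floor with about 8 N. I then eased off and turned it to about 0.29–0.30 N m, held for over 0.2 s.
- I unloaded the blade, lifted it straight out and returned it. The whole job took about 37 s.

**Last checks**
- **Screwdriver:** it is within about 0.4 px of its starting place in both the scene and side views. The gripper is open and clear of everything.
- **Leg:** image registration in the scene view shows it moved about 0.7–1.2 mm toward the board, and the far leg did not move, so the joint looks shut. The side view's leg reading (1.8 px sideways) did not agree with that; I put it down to shadow change.
- **Not confirmed:** I could not measure the bolt force or the gap directly. The tightness rests on the wrist torque reading, which scattered by about ±0.03 N m. I also did not check the bottles, vial rack or red screwdriver one by one.

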